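# Wring a 32 mm gauge block stack on the jig

### The job

Build the 32 mm gauge stack on the wringing jig: first the 20 mm block on the bright land, then the 12 mm block on top of it, leaving the 30 mm block and everything else where it is. Wring each one on: set it down lengthwise in line with the land but drawn back from the end stop, with only about half its length overlapping, press it down firmly and, still pressing and without lifting it, slide it along until it is fully home against the stop. Finish with both blocks released, at rest and flush with the land and each other.

Things in the scene. Friction and masses are not known exactly. Their poses are not given: they have to be found in the camera images.
- wringing_jig: wringing jig fixed to the table: grey base plate 100 x 56 x 8 mm (from 54 mm behind to 46 mm ahead of the origin along its x), on it a bright lapped steel land 35 mm long (along x) and 9 mm wide whose top is 20 mm above the table, and at the land's +x end a dark upright end stop, 18 mm wide, 10 mm thick, whose top is 48 mm above the table. No side walls. Origin: underside, below the middle of the land; x runs along the land towards the stop, z up
- land_centre (a point): centre of the land's top face, 20 mm above the table, same axes as the jig; the face of the end stop is 17.5 mm ahead of it along +x
- block_20: steel gauge block 35 mm long, 9 mm thick, standing 20 mm high on its 35 x 9 mm measuring face. Origin: centre of its underside; z up; its length is skew to these axes, see the point block_20_base
- block_20_base (a point): centre of the underside of the 20 mm block; x along its 35 mm length, y across its 9 mm thickness, z up. Either end may lead
- block_12: steel gauge block 35 mm long, 9 mm thick, standing 12 mm high on its 35 x 9 mm measuring face. Origin: centre of its underside; z up; its length is skew to these axes, see the point block_12_base
- block_12_base (a point): centre of the underside of the 12 mm block; x along its 35 mm length, y across its 9 mm thickness, z up. Either end may lead
- block_30: steel gauge block, 35 x 9 mm and 30 mm high: not wanted, leave it. Bystander, loose. Origin: centre of its underside
- loupe: black eye loupe, 34 mm wide, 30 mm high. Bystander, loose. Origin: centre of its underside
- setting_ring: steel setting ring, 39 mm wide, 14 mm high; it lies 10 to 20 mm off one end of the 12 mm block. Bystander, loose. Origin: centre of its underside
- bearing: ball bearing, 35 mm wide, 11 mm high; it lies 10 to 20 mm off one end of the 20 mm block. Bystander, loose. Origin: centre of its underside
- flange: turned steel flange, 57 mm wide, 24 mm high. Bystander, loose. Origin: centre of its underside
- bracket: milled aluminium angle bracket, 51 x 67 x 42 mm. Bystander, loose. Origin: centre of its underside
- casting_on_weight: tall thin casting standing on a round weight, 76 x 81 mm and 197 mm high; easily knocked over. Bystander, loose. Origin: centre of its underside
Things that resemble listed ones, but are neither listed nor needed, are in the scene too. There is more than one size of the wringing_jig; the one meant has the size given above.

How it is judged:
On the way, in this order (a step that is already met when the one before it is completed fails the run):
1. the 20 mm block lies flat and lengthwise on the land, set back from the end stop so that roughly half overlaps (7 to 27 mm short of home), pressed down with more than 1.5 N (x of block_20_base in the frame of land_centre between -0.027 and -0.007 m and y of block_20_base in the frame of land_centre between -0.004 and 0.004 m and z of block_20_base in the frame of land_centre between -0.002 and 0.002 m and angle between the x axis of block_20_base and the x axis of land_centre, either way round below 0.15 rad and angle between block_20_base's own z axis and vertical below 0.08 rad and contact force between block_20 and wringing_jig above 1.5 N), for 0.1 s.
2. the 20 mm block slid fully home along the land: within 2.5 mm of the end stop, within 3 mm sideways, still pressed with more than 1.5 N (x of block_20_base in the frame of land_centre between -0.0025 and 0.0025 m and y of block_20_base in the frame of land_centre between -0.003 and 0.003 m and z of block_20_base in the frame of land_centre between -0.002 and 0.002 m and angle between the x axis of block_20_base and the x axis of land_centre, either way round below 0.08 rad and angle between block_20_base's own z axis and vertical below 0.08 rad and contact force between block_20 and wringing_jig above 1.5 N), for 0.1 s.
3. the 12 mm block lies flat and lengthwise on the 20 mm block, set back from the end stop so that roughly half overlaps (7 to 27 mm short of home), pressed down with more than 1.5 N (x of block_12_base in the frame of land_centre between -0.027 and -0.007 m and y of block_12_base in the frame of land_centre between -0.004 and 0.004 m and z of block_12_base in the frame of land_centre between 0.018 and 0.022 m and angle between the x axis of block_12_base and the x axis of land_centre, either way round below 0.15 rad and angle between block_12_base's own z axis and vertical below 0.08 rad and contact force between block_12 and block_20 above 1.5 N), for 0.1 s.
4. the 12 mm block slid fully home along the 20 mm block: within 2.5 mm of the end stop, within 3 mm sideways, still pressed with more than 1.5 N (x of block_12_base in the frame of land_centre between -0.0025 and 0.0025 m and y of block_12_base in the frame of land_centre between -0.003 and 0.003 m and z of block_12_base in the frame of land_centre between 0.018 and 0.022 m and angle between the x axis of block_12_base and the x axis of land_centre, either way round below 0.08 rad and angle between block_12_base's own z axis and vertical below 0.08 rad and contact force between block_12 and block_20 above 1.5 N), for 0.1 s.
At the end, for the whole second after the job is handed in: The 20 mm block stands on the land and the 12 mm block on top of it, both within 2.5 mm of the end stop, 3 mm sideways of the land's centre line, 2 mm of their heights and 4.5 degrees of its direction, level within 4.5 degrees and at rest (x of block_20_base in the frame of land_centre between -0.0025 and 0.0025 m and y of block_20_base in the frame of land_centre between -0.003 and 0.003 m and z of block_20_base in the frame of land_centre between -0.002 and 0.002 m and angle between the x axis of each of block_20_base, block_12_base and the x axis of land_centre, either way round below 0.08 rad and angle between each of block_20_base, block_12_base's own z axis and vertical below 0.08 rad and x of block_12_base in the frame of land_centre between -0.0025 and 0.0025 m and y of block_12_base in the frame of land_centre between -0.003 and 0.003 m and z of block_12_base in the frame of land_centre between 0.018 and 0.022 m and linear speed of each of block_20, block_12 below 0.01 m/s and angular speed of each of block_20, block_12 below 0.1 rad/s); the robot touches nothing.
It fails at once if a block is lowered onto its final place from above, or lifted off it, instead of sliding in ((x of block_20_base in the frame of land_centre between -0.005 and 0.012 m and y of block_20_base in the frame of land_centre between -0.006 and 0.006 m and z of block_20_base in the frame of land_centre between 0.004 and 0.014 m) or (x of block_12_base in the frame of land_centre between -0.005 and 0.012 m and y of block_12_base in the frame of land_centre between -0.006 and 0.006 m and z of block_12_base in the frame of land_centre between 0.024 and 0.034 m)).
It fails at once if a bystander is moved more than 15 mm or tipped (distance of any of block_30, loupe, setting_ring, bearing, flange, bracket, casting_on_weight from where it was at the start of the episode above 0.015 m or angle between any of block_30, loupe, setting_ring, bearing, flange, bracket, casting_on_weight's own z axis and vertical above 0.4 rad).
It also fails if it takes over 66 s, if anything falls off the work surface, if the arm or the gripper's body presses on something with over 40 N, if the wrist force passes 120 N, or if a joint passes its speed limit or range.

### The arm

A 7-joint arm with a two-finger parallel gripper is mounted at the origin on a cart in front of the work surface, level with it; the furniture and walls round the work are solid. World frame = base frame: x ahead of the robot, y to its left, z up, the work surface at z = 0. Lengths are in m, angles in rad, forces in N, time in s.
With the tool pointing down it reaches from about 0.4 to 0.925 m from the base axis. Payload 4.1 kg.
Tool frame: the origin (TCP) lies at the very end of the fingers, on their centre line; the grasp point (between the pads) lies grip_point_offset behind it (grip_point_offset is the distance from the TCP to the grasp point, in m); y points along the fingers, x is the direction in which the jaws open and shut, and the axes are right-handed (so a half turn about y gives the same grasp; the last joint's range is limited). The gripper opens to 85 mm and grips with 20 to 120 N. Pads are 22 mm wide; open, the fingers measure 114 mm over their backs; the gripper's body (76 mm by 85 mm) begins 54 mm behind the grasp point. The pads swing forward as they close: fully open they stand 13 mm farther back than shut.
Start: joints at [-1.306, 0.398, 0.045, 1.537, -0.019, 1.207, -0.051], TCP at [0.231, 0.608, 0.231] pointing down, gripper open.
Joint ranges: [-2.82, 2.82], [-0.49, 2.23], [-1.37, 1.46], [0, 2.46], [-1.36, 4.5], [0.23, 2], [-2.94, 2.94]. Speed limits (rad/s): [2.57, 2.57, 3.14, 3.14, 3.14, 3.14, 3.14].

### API

Orientations are given as a rotation vector (axis times angle).
In Python, from workcell import state, capture, camera_info, job_done, grip_point_offset gives the robot as it stands.
- The arm moves only by the shell command python3 -m jog 'ROWS' [FORCE]. ROWS is JSON, a list of rows, each a list of 5 numbers: the gripper's target within -1 to 1 (fully open at 1, half-way at 0, shut at -1), then the shift along the tool's x, y, z in mm, then the turn about the tool's y in degrees. A call has 1 to 10 rows; each row shifts and turns the pose as measured when the row begins, along the tool's axes as they then stand; what a row does not reach is not made up. A row lasts 1/12 s, in which the tool goes at most 41.7 mm and 7.16 degrees, less where a joint would pass 70% of its speed; a pose out of reach is approached as far as the arm can. A call with a gripper value outside its range is refused whole. The fingers move at their own pace and stop on an object; FORCE is the grip in N (left out, the last holds). Time passes only in rows, so rows that do not move let the fingers close. It gives the time, the measured TCP pose, the force and the opening at its end, in the units of the state.
- state(): the state, without advancing time (a new reading comes with each control period).
- capture(name): name is "side" or "top"; returns the picture (420x560x3 uint8, red, green, blue); there is no depth.
- camera_info(name): a dict with "intrinsics" (3x3 intrinsics, pixels), "position" and "attitude" of the camera in the world. Camera axes: x right, y down, z forward; pixel columns grow to the right and rows downward; lengths in m; the calibration is good to about 2 mm. A picture is of the moment at which its call begins. camera_info takes no time and is no camera call.
- job_done(): hands the job in, once; it reports no verdict.
The state is a dict: "t": time; "q": joint angles; "joint_vel": joint speeds; "effort": joint torques, N m; "tcp_pos": TCP position; "eef_rot": TCP orientation; "contact_force": force on the tool from outside, world axes, zero at the start; "torque": the same for the moment, N m; "grip_width": finger opening in m.
Only numpy, scipy, OpenCV 4.12 (cv2) and the standard library are available. Lean on these libraries where they do the work, as an engineer would, in place of code of your own. Each camera call takes 0.05 s, during which the arm holds its last target.

## Working session

There is one attempt and no reset: what is moved stays moved. The work goes in short steps, Python scripts to look and compute and a shell command to move; the robot and the scene stay as the last step left them, time stands still between calls to the robot, and variables do not carry over. Pictures are saved under pics/ and viewed, and the job is handed in when it is done.

```bash
ls; mkdir -p pics; python3 - <<'E'
from workcell import state, capture, camera_info, grip_point_offset
import cv2
print(grip_point_offset); s=state(); print(s)
for n in("side","top"):
    i=camera_info(n); print(n,i)
    cv2.imwrite(f"pics/{n}0.png",capture(n)[:,:,::-1])
E
```

```text
pics
0.0187
{'t': 0.0, 'q': array([-1.30601817,  0.39918384,  0.04503473,  1.53789779, -0.01871805,
        1.20689106, -0.05069947]), 'joint_vel': array([-0.0003489 ,  0.00051908, -0.00080888,  0.00102111,  0.00138405,
        0.00072267,  0.00288766]), 'effort': array([ 1.45075451e-04, -4.75124431e+01,  1.36507586e+00, -2.54214728e+01,
        1.17671539e-02,  9.62726364e-03,  2.50019696e-05]), 'tcp_pos': array([0.2310224 , 0.60687353, 0.23026083]), 'eef_rot': array([-1.36082066, -0.93615945,  0.93870636]), 'contact_force': array([ 0.22995447, -0.33535575, -0.23650002]), 'torque': array([-0.01905723,  0.02203783, -0.02069892]), 'grip_width': 0.08546343785082158}
side {'intrinsics': array([[499.49069869,   0.        , 287.53209716],
       [  0.        , 499.49069869, 214.62749331],
       [  0.        ,   0.        ,   1.        ]]), 'position': array([ 0.04656952, -1.21581334,  0.7529444 ]), 'attitude': array([-2.01946236,  0.45080352, -0.27103183])}
top {'intrinsics': array([[389.71187261,   0.        , 283.60985464],
       [  0.        , 389.71187261, 209.37479427],
       [  0.        ,   0.        ,   1.        ]]), 'position': array([ 0.36783557, -0.01393318,  1.41234884]), 'attitude': array([-2.13313447,  2.11756699, -0.16793594])}
```

View pics/side0.png

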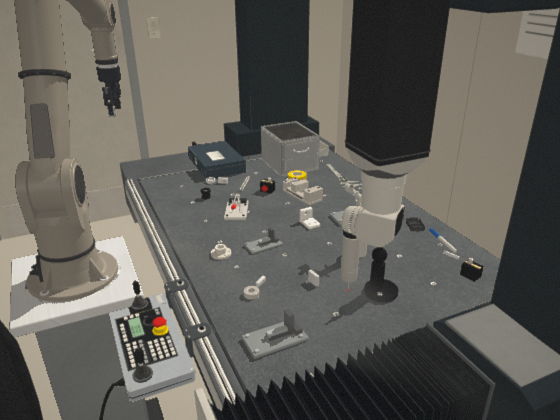

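View pics/top0.png

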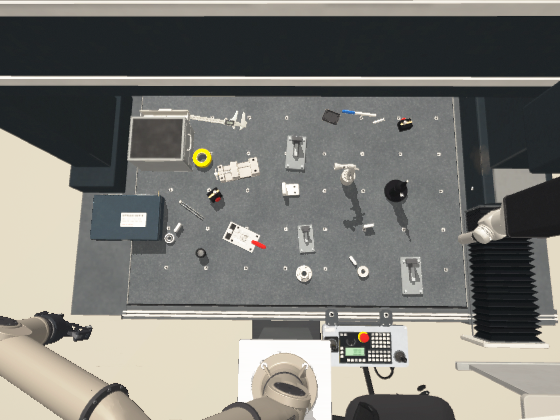

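```bash
cat > h.py <<'E'
import numpy as np, cv2
from scipy.spatial.transform import Rotation as R
from workcell import state, capture, camera_info, grip_point_offset
def cam(n):
    i=camera_info(n); return i["intrinsics"],np.array(i["position"]),R.from_rotvec(i["attitude"]).as_matrix()
def ray(n,u,v,z):
    K,p,A=cam(n); d=A@np.linalg.solve(K,[u,v,1.]); return p+d*(z-p[2])/d[2]
def proj(n,P):
    K,p,A=cam(n); c=K@(A.T@(np.array(P)-p)); return c[:2]/c[2]
def crop(img,u0,v0,u1,v1,f,name):
    cv2.imwrite(name,cv2.resize(img[v0:v1,u0:u1,::-1],None,fx=f,fy=f,interpolation=cv2.INTER_CUBIC))
E
python3 - <<'E'
from h import *
A=R.from_rotvec(camera_info("side")["attitude"]).as_matrix();
for n,(u,v) in dict(j1=(295,152),j2=(307,238),j3=(411,275),b1=(353,260),b2=(178,228),b3=(368,226),r1=(363,271),r2=(170,238)).items():
    print(n,ray("top",u,v,0.01).round(3))
t=cv2.imread("pics/top0.png")[:,:,::-1]
crop(t,330,210,450,300,6,"pics/c1.png")
crop(t,150,180,270,270,6,"pics/c2.png")
crop(t,260,125,380,290-75,6,"pics/c3.png")
s=cv2.imread("pics/side0.png")[:,:,::-1]
crop(s,200,170,360,290,5,"pics/c4.png")
crop(s,230,260,350,360,5,"pics/c5.png")
E
```

```text
j1 [ 0.829 -0.034  0.01 ]
j2 [ 0.507 -0.078  0.01 ]
j3 [ 0.378 -0.445  0.01 ]
b1 [ 0.429 -0.242  0.01 ]
b2 [0.54 0.39 0.01]
b3 [ 0.552 -0.299  0.01 ]
r1 [ 0.391 -0.277  0.01 ]
r2 [0.503 0.417 0.01 ]
```

View pics/c1.png

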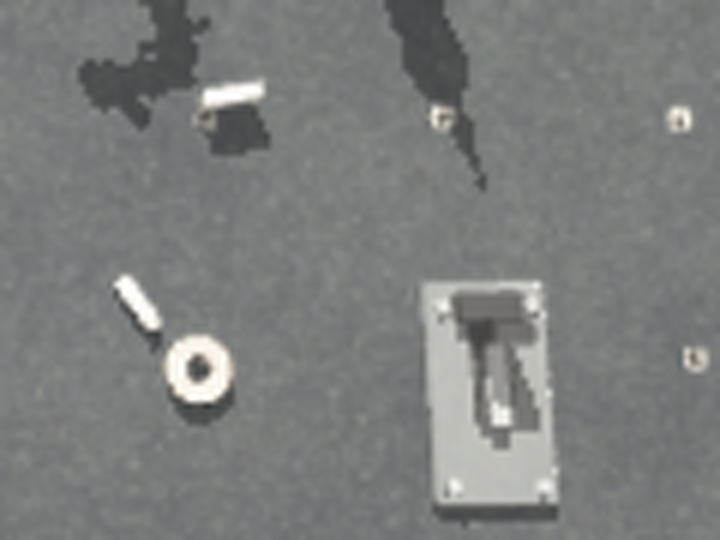

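View pics/c2.png

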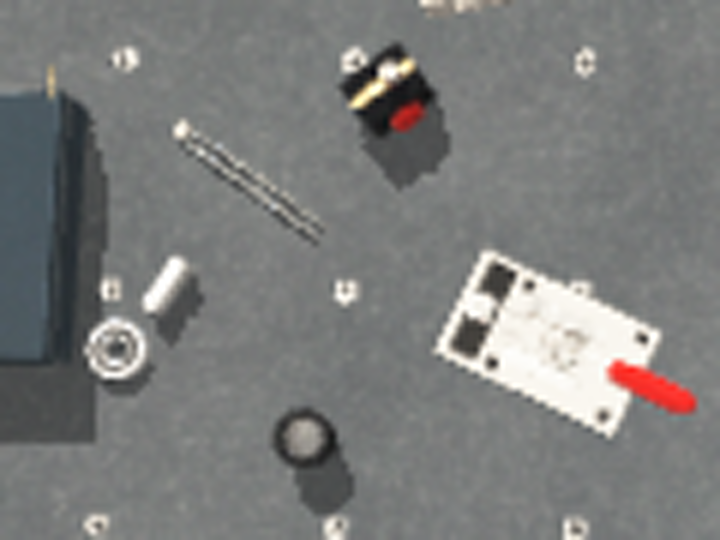

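View pics/c4.png

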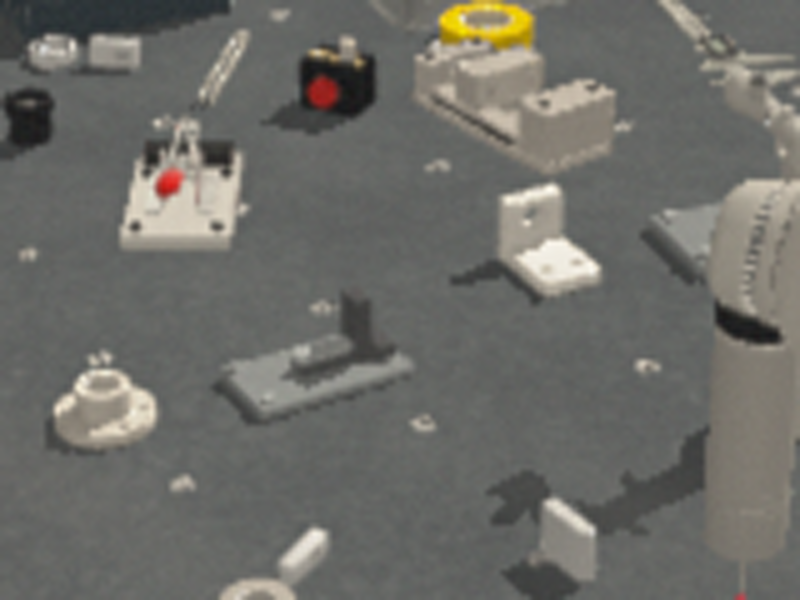

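View pics/c5.png

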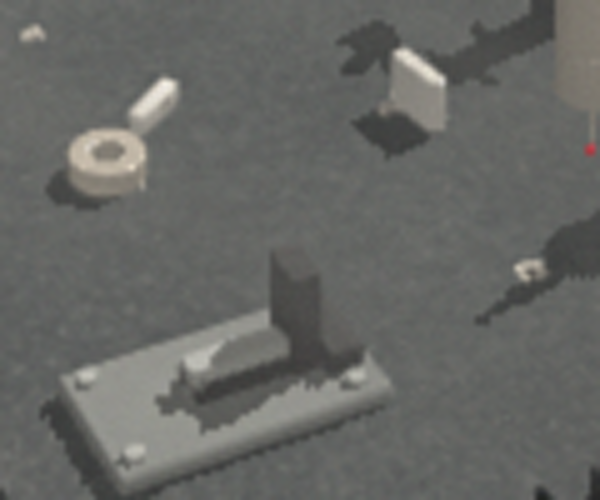

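View pics/c3.png

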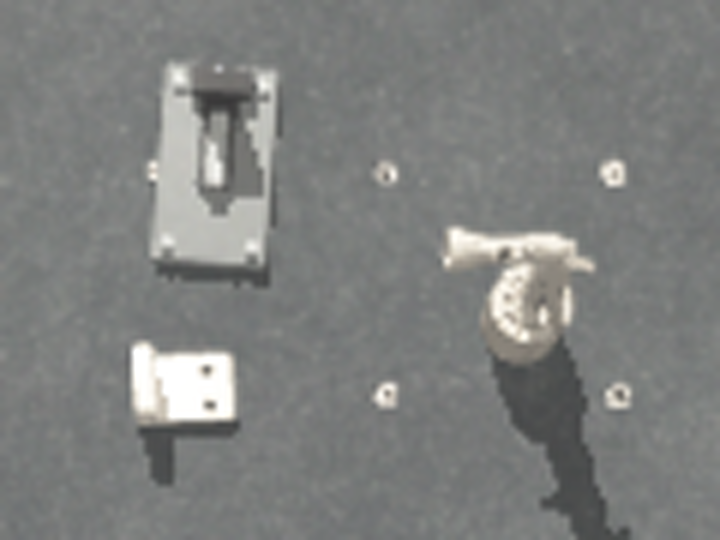

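```bash
python3 - <<'E'
from h import *
t=cv2.imread("pics/top0.png")
hs=cv2.cvtColor(t,cv2.COLOR_BGR2GRAY).astype(int)
print(hs[245:252,296:320]); print(hs[225:252:3,307])
b=cv2.GaussianBlur(cv2.resize(hs.astype(np.uint8),None,fx=4,fy=4,interpolation=cv2.INTER_CUBIC),(0,0),2)
def shape(u0,v0,u1,v1,th,z,nm):
    m=np.zeros_like(b); m[v0*4:v1*4,u0*4:u1*4]=(b[v0*4:v1*4,u0*4:u1*4]>th)*255
    c=max(cv2.findContours(m,cv2.RETR_EXTERNAL,cv2.CHAIN_APPROX_NONE)[0],key=cv2.contourArea)
    P=np.array([ray("top",(x+.5)/4-.5,(y+.5)/4-.5,z)[:2]*1000 for x,y in c[:,0]]).astype(np.float32)
    r=cv2.minAreaRect(P); print(nm,th,"c",np.round(r[0],1),"size",np.round(r[1],1),"ang",round(r[2],1))
for th in(100,110,120):
  shape(280,128,312,175,th,.008,"j1"); shape(294,220,320,256,th,.008,"j2"); shape(396,252,428,299,th,.008,"j3")
for th in(130,150,170):
  shape(347,252,359,267,th,.012,"b12"); shape(172,220,184,234,th,.02,"b20")
E
```

```text
[[130 134 120 183 192 192 193 192 190 189 140 133 189 195 197 194 192 197
  133 126 123 122 124 122]
 [132 138 129 189 193 192 193 192 192 190 192 191 192 193 194 194 194 197
  142 128 124 128 127 127]
 [132 142 134 180 191 191 192 192 193 192 190 190 191 192 193 194 200 190
  129 131 125 124 123 124]
 [134 138 133 174 190 198 192 191 192 192 192 193 192 189 192 194 229 181
  141 128 128 123 123 124]
 [126 125 128 157 189 231 201 191 191 191 193 194 194 193 193 197 228 212
  158 127 131 130 131 125]
 [124 123 126 151 197 227 217 194 190 191 193 195 196 194 192 191 159 167
  176 132 129 136 136 128]
 [122 125 129 139 190 160 183 185 185 183 193 192 193 187 181 176 166 151
  120 126 129 133 131 128]]
[173 116  87  91 118 206 122 191 194]
j1 100 c [834.8 -35.9] size [183.  120.4] ang 0.2
j2 100 c [509.2 -77. ] size [129.6  93.6] ang 0.2
j3 100 c [ 379.1 -448.4] size [112.9 168.9] ang 87.7
j1 110 c [834.8 -35.9] size [183.  120.4] ang 0.2
j2 110 c [509.2 -77. ] size [129.6  93.6] ang 0.2Traceback (most recent call last):
  File "<stdin>", line 12, in <module>
  File "<stdin>", line 9, in shape
  File "h.py", line 7, in ray
    K,p,A=cam(n); d=A@np.linalg.solve(K,[u,v,1.]); return p+d*(z-p[2])/d[2]
          ~~~^^^
  File "h.py", line 5, in cam
    i=camera_info(n); return i["intrinsics"],np.array(i["position"]),R.from_rotvec(i["attitude"]).as_matrix()
ValueError: time passes only in moves, steps and waits
```

```bash
python3 - <<'E'
s=open('h.py').read()
s=s.replace("def cam(n):\n","C={}\ndef cam(n):\n    if n not in C: C[n]=_cam(n)\n    return C[n]\ndef _cam(n):\n")
open('h.py','w').write(s)
E
cat >> h.py <<'E'
def up(t):
    g=cv2.cvtColor(t,cv2.COLOR_RGB2GRAY)
    return cv2.GaussianBlur(cv2.resize(g,None,fx=4,fy=4,interpolation=cv2.INTER_CUBIC),(0,0),2)
def shape(n,b,box,th,z,nm="",dark=False,hull=False):
    u0,v0,u1,v1=box
    m=np.zeros_like(b); q=b[v0*4:v1*4,u0*4:u1*4]; m[v0*4:v1*4,u0*4:u1*4]=((q<th) if dark else (q>th))*255
    c=max(cv2.findContours(m,cv2.RETR_EXTERNAL,cv2.CHAIN_APPROX_NONE)[0],key=cv2.contourArea)
    P=np.array([ray(n,(x+.5)/4-.5,(y+.5)/4-.5,z)[:2]*1000 for x,y in c[:,0]]).astype(np.float32)
    r=cv2.minAreaRect(P); print(nm,th,"c",np.round(r[0],1),"size",np.round(r[1],1),"ang",round(r[2],1))
    return P
E
python3 - <<'E'
from h import *
t=cv2.imread("pics/top0.png")[:,:,::-1].copy(); b=up(t)
for th in(155,165):
  shape("top",b,(280,128,312,175),th,.008,"j1"); shape("top",b,(294,220,320,256),th,.008,"j2"); shape("top",b,(396,252,428,299),th,.008,"j3")
for th in(165,180,200):
  shape("top",b,(347,252,359,267),th,.012,"b12"); shape("top",b,(172,220,184,234),th,.02,"b20")
s=cv2.imread("pics/side0.png")[:,:,::-1]
crop(s,240,220,290,260,16,"pics/c6.png")
crop(t,292,215,324,260,13,"pics/c7.png")
crop(s,195,165,240,200,16,"pics/c8.png")
E
```

```text
j1 155 c [831.9 -30.3] size [129.   75.8] ang 0.3
j2 155 c [507.5 -72.7] size [99.2 57.4] ang 6.2
j3 155 c [ 379.7 -446.9] size [129.2  73.5] ang 1.6
j1 165 c [831.4 -30.3] size [128.  74.] ang 0.3
j2 165 c [507.1 -72.8] size [96.7 55.8] ang 5.3
j3 165 c [ 379.6 -446.9] size [128.1  71.6] ang 1.4
b12 165 c [ 429.7 -240.4] size [37.3 12.9] ang 35.3
b20 165 c [542.5 391.8] size [13.1 38. ] ang 58.2
b12 180 c [ 429.5 -240.5] size [35.6 11.3] ang 35.7
b20 180 c [542.6 391.9] size [11.3 36.5] ang 58.8
b12 200 c [ 429.6 -240.3] size [33.9  9.8] ang 34.6
b20 200 c [542.6 391.9] size [ 9.5 34. ] ang 58.2
```

View pics/c6.png

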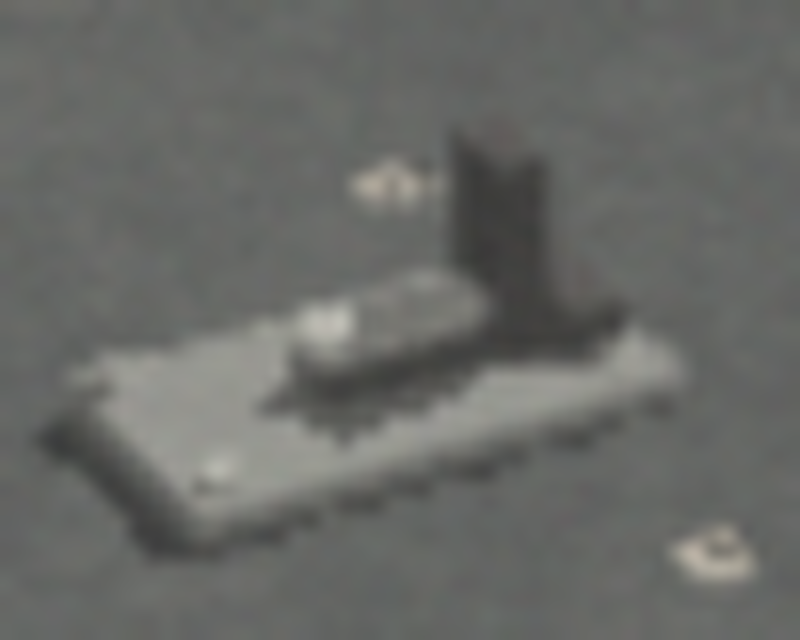

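View pics/c7.png

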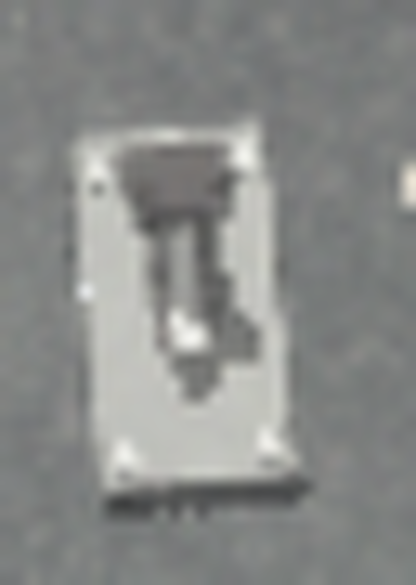

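View pics/c8.png

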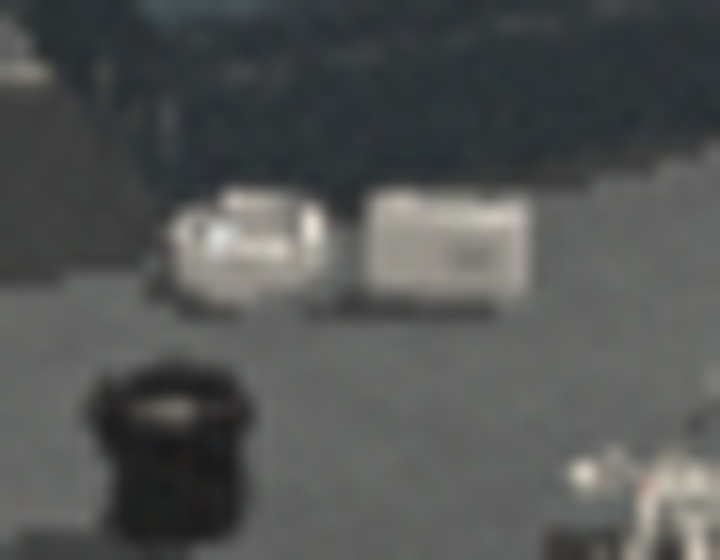

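```bash
cat >> h.py <<'E'
def tri(us,ut):
    K,p,A=cam("side"); d=A@np.linalg.solve(K,[*us,1.])
    K2,p2,A2=cam("top"); e=A2@np.linalg.solve(K2,[*ut,1.])
    x=np.linalg.lstsq(np.c_[d,-e],p2-p,rcond=None)[0]; a=p+d*x[0]; c=p2+e*x[1]
    return (a+c)/2,np.linalg.norm(a-c)
E
python3 - <<'E'
from h import *
print("probe",tri((349,289),(461,239)))
s=state(); M=R.from_rotvec(s["eef_rot"]).as_matrix(); print(M.round(3))
t=cv2.imread("pics/top0.png")[:,:,::-1].copy(); b=up(t)
# jig plate long edges fit
for th in(150,160,170):
  P=shape("top",b,(294,220,320,256),th,.008,"j2")
  c0=np.array([507.3,-72.8]);a=np.radians(5.5)
  for it in range(3):
    Rm=np.array([[np.cos(a),np.sin(a)],[-np.sin(a),np.cos(a)]]); Q=(P-c0)@Rm.T
    angs=[];offs=[]
    for sg in(1,-1):
      q=Q[(abs(Q[:,0])<40)&(abs(Q[:,1]-sg*28)<5)]; f=np.polyfit(q[:,0],q[:,1],1); 
      r=abs(q[:,1]-np.polyval(f,q[:,0]))<1.5; f=np.polyfit(q[r,0],q[r,1],1); angs.append(f[0]);offs.append(f[1])
    ex=[np.median(Q[(abs(Q[:,1])<20)&(abs(Q[:,0]-sg*50)<6),0]) for sg in(1,-1)]
    a+=np.mean(angs)
  print(np.degrees(a),angs,offs,ex)
s=cv2.imread("pics/side0.png")[:,:,::-1].copy(); bs=up(s)
for th in (130,140): shape("side",bs,(243,227,286,256),th,.008,"j2side")
E
```

```text
probe (array([ 0.48908297, -0.55652589,  0.17496421]), np.float64(0.003445766379179272))
[[ 0.356 -0.001 -0.935]
 [ 0.935 -0.002  0.356]
 [-0.002 -1.    -0.   ]]
j2 150 c [507.9 -72.8] size [99.7 57.9] ang 5.2
4.414771758429101 [np.float64(-0.0026036800889030227), np.float64(0.002602879635559534)] [np.float64(26.86031405786472), np.float64(-27.551974133246283)] [np.float64(49.30909584004437), np.float64(-48.44613843638851)]
j2 160 c [507.6 -72.5] size [98.4 56.7] ang 5.3
4.5817077229643 [np.float64(-0.002173994727912281), np.float64(0.0021731356410680655)] [np.float64(26.008799172856897), np.float64(-26.641198520987686)] [np.float64(47.86451417923786), np.float64(-47.8886033451412)]
j2 170 c [506.9 -72.5] size [95.6 55. ] ang 5.3
4.742658229228732 [np.float64(0.0003527228535553577), np.float64(-0.0003536007142475221)] [np.float64(25.25820490151953), np.float64(-25.78296277941774)] [np.float64(46.79134616870615), np.float64(-47.22886880818227)]
j2side 130 c [506.6 -70.1] size [96.5 57. ] ang 5.2
j2side 140 c [506.1 -70.1] size [93.8 52.9] ang 5.1
```

```bash
cat >> h.py <<'E'
def go(x,y,z,yaw,s=None):
    """target TCP (mm) & direction of jaw axis (deg, mod 180): tool-frame delta"""
    s=s or state(); M=R.from_rotvec(s["eef_rot"]).as_matrix()
    d=M.T@(np.array([x,y,z])-s["tcp_pos"]*1000)
    cur=np.degrees(np.arctan2(M[1,0],M[0,0])); dy=(yaw-cur+90)%180-90
    print("t",round(s["t"],2),"tcp",(s["tcp_pos"]*1000).round(1),"jaw",round(cur,2),"tilt",M[2].round(3),"q7",s["q"][6].round(2),"w",round(s["grip_width"]*1000,1),"F",s["contact_force"].round(1))
    print("  delta xyz",d.round(1)," turn world %+.1f (tool y %+.1f)"%(dy,-dy))
E
python3 - <<'E'
from h import *
s=cv2.imread("pics/side0.png")[:,:,::-1].copy()
crop(s,248,265,278,300,16,"pics/c9.png")
go(542.5,391.9,120,58.8)
E
```

```text
t 0.1 tcp [231.1 607.  230.4] jaw 69.16 tilt [-0.002 -1.    -0.   ] q7 -0.05 w 85.2 F [0.5 0.1 0.4]
  delta xyz [ -90.   110.6 -367.5]  turn world -10.4 (tool y +10.4)
```

View pics/c9.png

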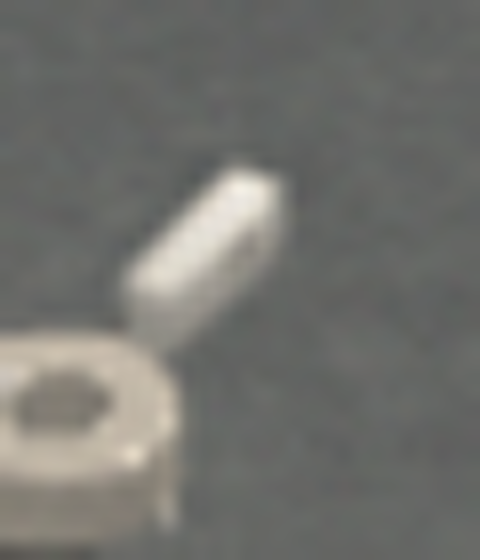

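```bash
python3 - <<'E'
from h import *
print(ray("side",260.3,279.2,.012)*1000, ray("side",222.9,177.3,.02)*1000)
E
python3 -m jog '[[-0.3,-15,0,-40,6],[-0.3,-16,0,-40,4.4],[-0.3,-16,5,-40,0],[-0.3,-16,10,-40,0],[-0.3,-16,15,-40,0],[-0.3,-10,15,-40,0],[-0.3,0,15,-40,0],[-0.3,0,15,-40,0],[-0.3,0,10,-30,0],[-0.3,0,10,0,0]]' 60
python3 - <<'E'
from h import *
go(542.5,391.9,60,58.8)
E
```

```text
[ 428.81176533 -238.61911569   12.        ] [544.73196728 399.65713128  20.        ]
t: 0.93
tcp_pos: [0.4837, 0.3611, 0.1335]
eef_rot: [-1.417, -0.798, 0.803]
contact_force: [0.7, -0.5, 0.0]
grip_width: 0.03
t 0.93 tcp [483.7 361.1 133.5] jaw 58.91 tilt [-0.002 -1.     0.003] q7 0.4 w 30.0 F [ 0.7 -0.5  0. ]
  delta xyz [ 56.8  73.4 -34.6]  turn world -0.1 (tool y +0.1)
```

```bash
python3 -m jog '[[-0.3,20,10,-17,0],[-0.3,20,15,-15,0],[-0.3,17,20,-4,0],[-0.3,0,25,0,0],[-0.3,0,0,0,0]]'
python3 - <<'E'
from h import *
go(542.5,391.9,30,58.8)
t=capture("top"); crop(t,150,200,210,245,12,"pics/d1.png")
s=capture("side"); crop(s,185,140,255,195,11,"pics/d2.png")
E
```

```text
t: 1.35
tcp_pos: [0.5461, 0.3855, 0.0555]
eef_rot: [-1.422, -0.786, 0.803]
contact_force: [-1.1, -0.0, -0.9]
grip_width: 0.0299
t 1.35 tcp [546.1 385.5  55.5] jaw 58.4 tilt [-0.01  -1.     0.004] q7 0.45 w 29.9 F [-1.1 -0.  -0.9]
  delta xyz [ 3.8 25.5  6.3]  turn world +0.4 (tool y -0.4)
```

View pics/d1.png

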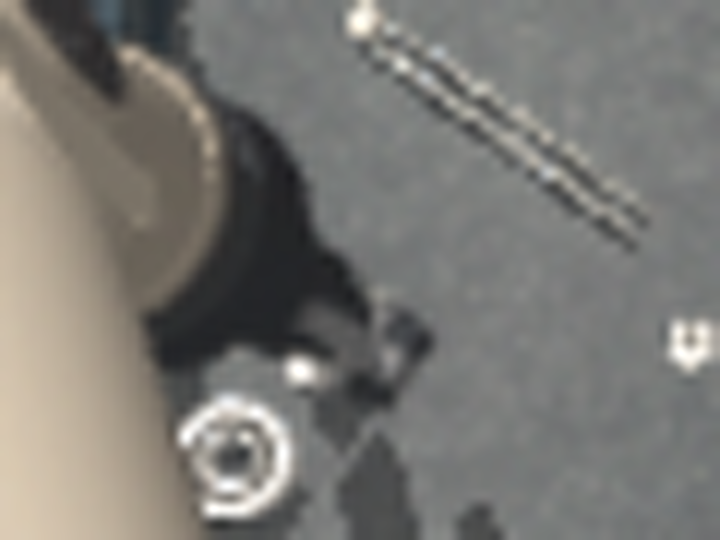

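View pics/d2.png

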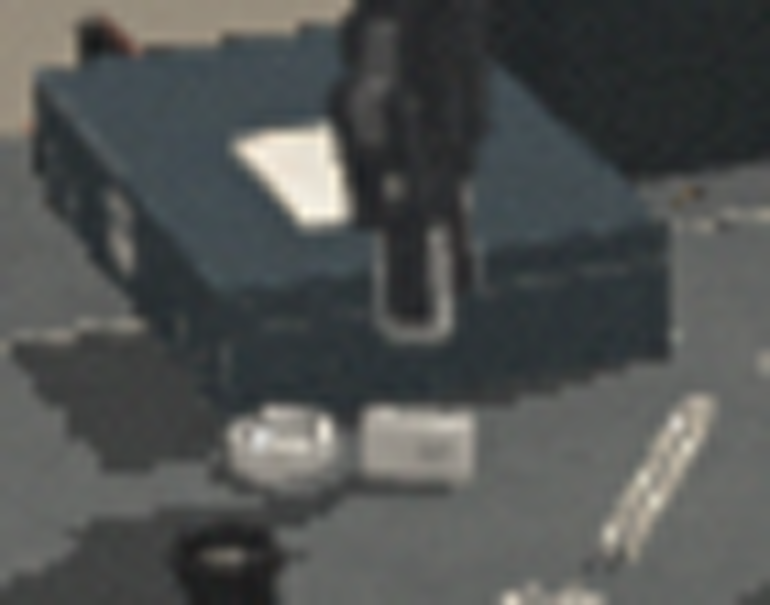

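```bash
python3 -m jog '[[-0.3,4,6,6,-0.4],[-0.3,0,8,0,0],[-0.3,0,12,0,0],[-0.3,0,0,0,0]]'
python3 - <<'E'
from h import *
go(542.5,391.9,3,58.8)
E
```

```text
t: 1.78
tcp_pos: [0.5456, 0.3977, 0.0382]
eef_rot: [-1.415, -0.805, 0.798]
contact_force: [-1.3, 0.1, -0.3]
grip_width: 0.0297
t 1.78 tcp [545.6 397.7  38.2] jaw 58.98 tilt [ 0.006 -1.     0.   ] q7 0.45 w 29.7 F [-1.3  0.1 -0.3]
  delta xyz [-6.8 35.2 -0.4]  turn world -0.2 (tool y +0.2)
```

```bash
python3 -m jog '[[-0.3,0,0,0,0],[-0.3,-4,0,0,0],[-0.3,0,10,0,0],[-0.3,0,10,0,0],[-0.3,0,0,0,0],[-0.3,0,0,0,0]]'
python3 - <<'E'
from h import *
go(542.5,391.9,3,58.8)
E
```

```text
t: 2.28
tcp_pos: [0.5435, 0.3942, 0.0175]
eef_rot: [-1.415, -0.807, 0.796]
contact_force: [-0.4, 0.5, 0.6]
grip_width: 0.0298
t 2.28 tcp [543.5 394.2  17.5] jaw 58.99 tilt [ 0.007 -1.    -0.   ] q7 0.45 w 29.8 F [-0.4  0.5  0.6]
  delta xyz [-2.6 14.5 -0.4]  turn world -0.2 (tool y +0.2)
```

```bash
python3 -m jog '[[-0.3,-2,5,0,0],[-0.3,0,5,0,0],[-0.3,0,3,0,0],[-0.3,0,0,0,0],[-1,0,0,0,0],[-1,0,0,0,0],[-1,0,0,0,0],[-1,0,0,0,0],[-1,0,0,0,0],[-1,0,0,0,0]]' 60
python3 - <<'E'
from h import *
go(542.5,391.9,3,58.8)
s=capture("side"); crop(s,185,140,255,195,11,"pics/d3.png")
E
```

```text
t: 3.12
tcp_pos: [0.5428, 0.3923, 0.0031]
eef_rot: [-1.415, -0.807, 0.796]
contact_force: [-0.6, 0.2, -1.1]
grip_width: 0.0074
t 3.12 tcp [542.8 392.3   3.1] jaw 58.96 tilt [ 0.007 -1.    -0.001] q7 0.46 w 7.4 F [-0.6  0.2 -1.1]
  delta xyz [-0.5  0.1  0.1]  turn world -0.2 (tool y +0.2)
```

View pics/d3.png

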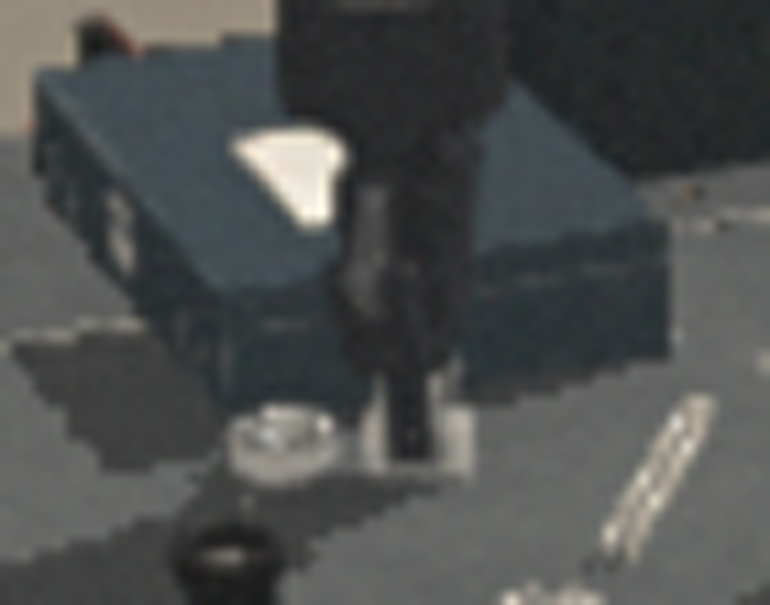

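```bash
python3 -m jog '[[-1,0,-10,0,0],[-1,0,-30,0,0],[-1,0,-38,0,0],[-1,0,-30,0,-5],[-1,0,-10,0,-6],[-1,0,0,0,-6],[-1,0,0,0,-6],[-1,0,0,0,-6],[-1,0,0,0,-5],[-1,0,0,0,0]]' 60
python3 - <<'E'
from h import *
go(496.6,-73.9,110,94.8)
E
```

```text
t: 4.0
tcp_pos: [0.5433, 0.3915, 0.1349]
eef_rot: [-1.172, -1.278, 1.257]
contact_force: [0.4, -0.8, -0.3]
grip_width: 0.0076
t 4.0 tcp [543.3 391.5 134.9] jaw 94.56 tilt [ 0.007 -1.    -0.01 ] q7 0.99 w 7.6 F [ 0.4 -0.8 -0.3]
  delta xyz [-460.4   20.8   83.8]  turn world +0.2 (tool y -0.2)
```

```bash
python3 -m jog '[[-1,-20,0,5,0],[-1,-38,0,9,0],[-1,-40,0,9,0],[-1,-40,0,9,0],[-1,-40,0,9,0],[-1,-40,0,8,0],[-1,-40,0,8,0],[-1,-40,0,8,0],[-1,-40,0,5,0],[-1,-30,0,0,0]]' 60
python3 - <<'E'
from h import *
go(496.6,-73.9,110,94.8)
E
```

```text
t: 4.83
tcp_pos: [0.4978, 0.0194, 0.1333]
eef_rot: [-1.172, -1.284, 1.238]
contact_force: [-0.5, -0.1, -0.2]
grip_width: 0.0076
t 4.83 tcp [497.8  19.4 133.3] jaw 94.07 tilt [ 0.02  -1.    -0.018] q7 1.6 w 7.6 F [-0.5 -0.1 -0.2]
  delta xyz [-93.5  21.3   8.2]  turn world +0.7 (tool y -0.7)
```

```bash
python3 -m jog '[[-1,-25,0,2,0],[-1,-25,5,2,0],[-1,-20,5,2,0],[-1,-10,5,0,0],[-1,0,5,0,0],[-1,0,0,0,0],[-1,0,0,0,0]]' 60
python3 - <<'E'
from h import *
go(496.6,-73.9,60,94.8)
t=capture("top"); cv2.imwrite("pics/e_top.png",t[:,:,::-1]); crop(t,282,210,332,260,12,"pics/e1.png")
s=capture("side"); cv2.imwrite("pics/e_side.png",s[:,:,::-1]); crop(s,225,200,295,260,11,"pics/e2.png")
E
```

```text
t: 5.42
tcp_pos: [0.4966, -0.0752, 0.1153]
eef_rot: [-1.196, -1.263, 1.212]
contact_force: [0.4, 0.3, 0.1]
grip_width: 0.0077
t 5.42 tcp [496.6 -75.2 115.3] jaw 92.15 tilt [ 0.018 -1.    -0.024] q7 1.79 w 7.7 F [0.4 0.3 0.1]
  delta xyz [ 0.4 55.3  1.3]  turn world +2.7 (tool y -2.7)
```

View pics/e1.png

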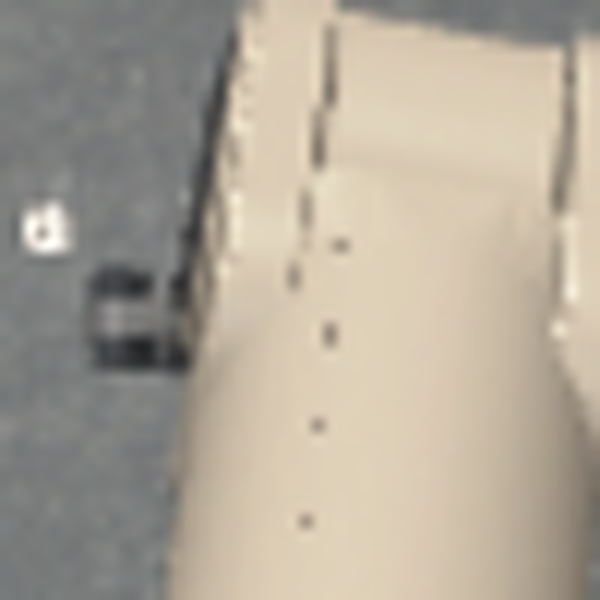

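View pics/e2.png

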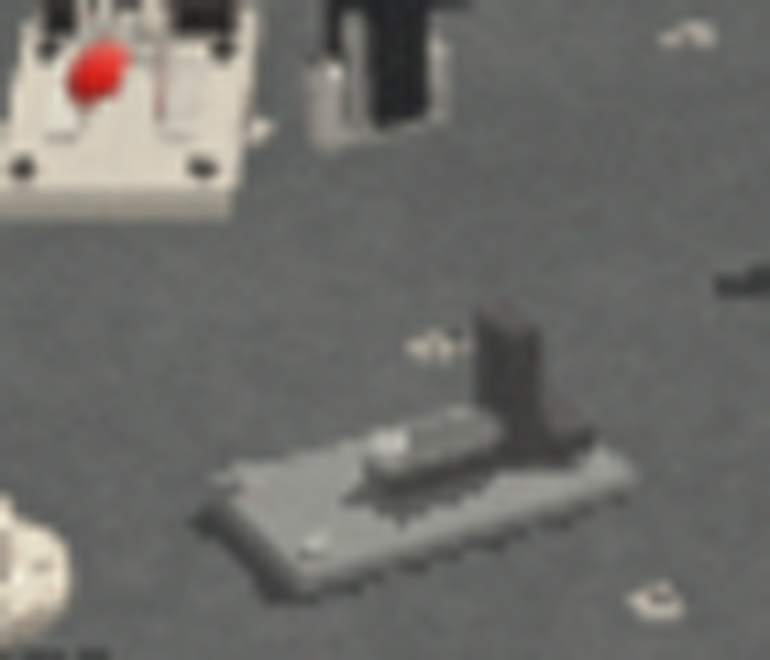

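```bash
python3 -m jog '[[-1,0,6,0,-2.5],[-1,0,10,0,0],[-1,0,12,0,0],[-1,0,12,0,0],[-1,0,12,0,0],[-1,0,8,0,0],[-1,0,0,0,0],[-1,0,0,0,0]]' 60
python3 - <<'E'
from h import *
go(496.6,-73.9,26,94.8)
E
```

```text
t: 6.18
tcp_pos: [0.501, -0.0641, 0.053]
eef_rot: [-1.17, -1.308, 1.247]
contact_force: [0.7, -0.5, -0.3]
grip_width: 0.0075
t 6.18 tcp [501.  -64.1  53. ] jaw 95.26 tilt [ 0.02  -0.999 -0.029] q7 1.86 w 7.5 F [ 0.7 -0.5 -0.3]
  delta xyz [-9.9 26.6  6.1]  turn world -0.5 (tool y +0.5)
```

```bash
python3 -m jog '[[-1,-4,1,2,0],[-1,-3,1,2,0],[-1,-2,1,1,0],[-1,0,0,0,0],[-1,0,0,0,0],[-1,0,0,0,0]]' 60
python3 - <<'E'
from h import *
go(496.6,-73.9,26,94.8)
s=capture("side"); cv2.imwrite("pics/f_side.png",s[:,:,::-1]); crop(s,225,200,295,260,11,"pics/f2.png")
E
```

```text
t: 6.68
tcp_pos: [0.4981, -0.0747, 0.0514]
eef_rot: [-1.173, -1.31, 1.244]
contact_force: [0.3, 0.1, -0.9]
grip_width: 0.0073
t 6.68 tcp [498.1 -74.7  51.4] jaw 95.2 tilt [ 0.02  -0.999 -0.033] q7 1.88 w 7.3 F [ 0.3  0.1 -0.9]
  delta xyz [ 0.5 25.4  2.3]  turn world -0.4 (tool y +0.4)
```

View pics/f2.png

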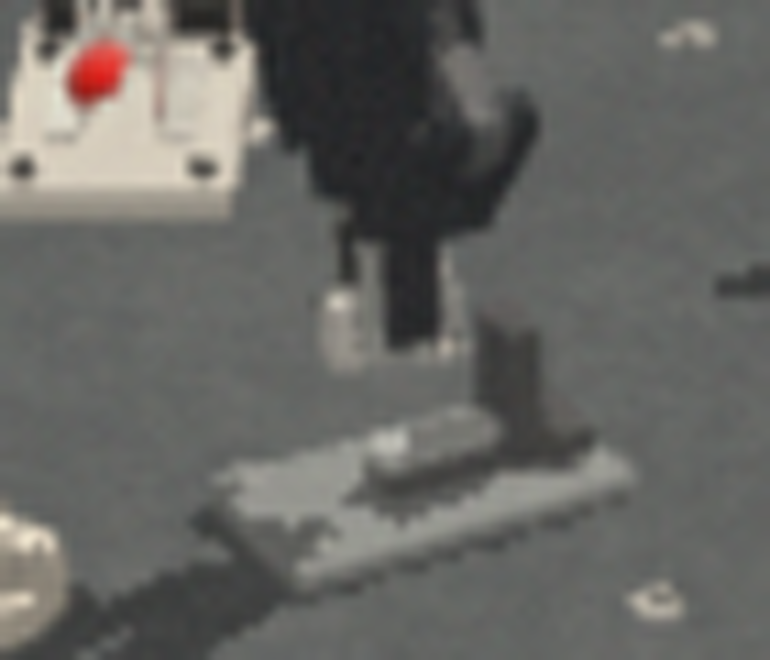

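```bash
python3 - <<'E'
from h import *
s=state();print(s["q"].round(3), s["joint_vel"].round(4), s["effort"].round(2))
go(496.6,-73.9,26,94.8)
E
```

```text
[-0.099  0.356  0.213  2.079 -0.156  0.69   1.881] [-0.0032  0.0041 -0.0011 -0.001  -0.0004 -0.0008  0.0006] [ -0.07 -36.88   2.44 -17.95  -0.08  -0.09   0.  ]
t 6.73 tcp [498.2 -74.7  51.5] jaw 95.21 tilt [ 0.02  -0.999 -0.033] q7 1.88 w 7.7 F [-0.   0.4 -0.3]
  delta xyz [ 0.4 25.4  2.3]  turn world -0.4 (tool y +0.4)
```

```bash
python3 -m jog '[[-1,0,6,1,0],[-1,0,8,0,0],[-1,0,8,0,0],[-1,0,2,0,0],[-1,0,0,0,0],[-1,0,0,0,0]]' 60
python3 - <<'E'
from h import *
go(496.6,-73.9,24,94.8)
s=capture("side"); cv2.imwrite("pics/g_side.png",s[:,:,::-1]); crop(s,240,205,290,255,12,"pics/g2.png")
t=capture("top"); crop(t,282,210,332,260,12,"pics/g1.png")
E
```

```text
t: 7.23
tcp_pos: [0.4976, -0.0737, 0.0243]
eef_rot: [-1.172, -1.31, 1.245]
contact_force: [0.6, 0.0, -0.2]
grip_width: 0.0075
t 7.23 tcp [497.6 -73.7  24.3] jaw 95.24 tilt [ 0.02  -0.999 -0.032] q7 1.9 w 7.5 F [ 0.6  0.  -0.2]
  delta xyz [-0.1  0.3  1.1]  turn world -0.4 (tool y +0.4)
```

View pics/g2.png

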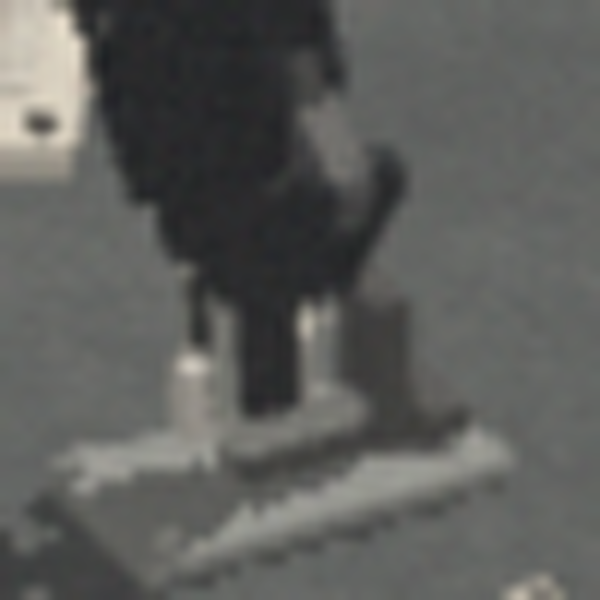

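View pics/g1.png

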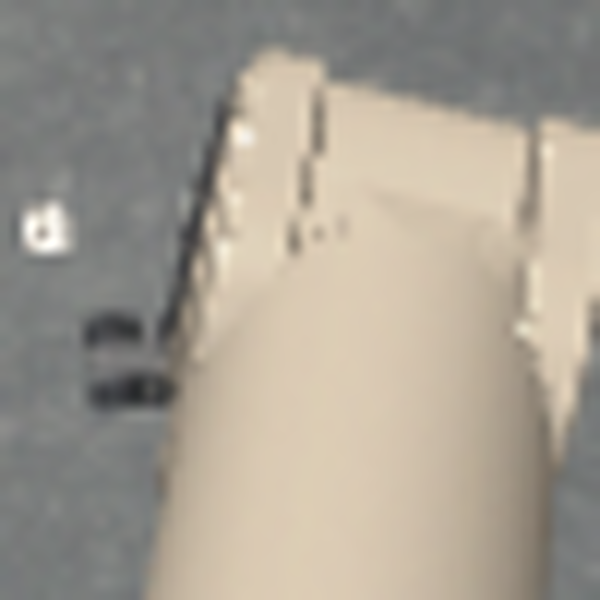

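```bash
python3 - <<'E'
from h import *
s=cv2.imread("pics/g_side.png"); 
u0,v0,u1,v1,f=243,222,276,248,24
im=cv2.resize(s[v0:v1,u0:u1],None,fx=f,fy=f,interpolation=cv2.INTER_CUBIC)
s0=cv2.imread("pics/side0.png"); im0=cv2.resize(s0[v0:v1,u0:u1],None,fx=f,fy=f,interpolation=cv2.INTER_CUBIC)
def dr(img,P,col):
    for p in P:
        u,v=proj("side",p); x,y=int((u-u0+.5)*f),int((v-v0+.5)*f); cv2.circle(img,(x,y),4,col,-1)
st=state(); M=R.from_rotvec(st["eef_rot"]).as_matrix(); 
M0=M@np.eye(3)
c=st["tcp_pos"]
blk=[c-M[:,2]*a*.0175+M[:,0]*b*.0045+(-M[:,1])*(h) for a in(-1,) for b in(-1,1) for h in(-.003,.017)]
dr(im,blk,(0,0,255))
th=np.radians(4.8);X=np.array([np.cos(th),np.sin(th),0]);Y=np.array([-X[1],X[0],0]);o=np.array([.5115,-.0726,0])
land=[o+a*X*.0175+b*Y*.0045+np.array([0,0,.02]) for a in(-1,1) for b in(-1,1)]
pl=[o+a*X+b*Y*.028+np.array([0,0,.008]) for a in(-.054,.046) for b in(-1,1)]
for i in(im,im0): dr(i,land,(0,255,0)); dr(i,pl,(255,0,0))
cv2.imwrite("pics/g3.png",im); cv2.imwrite("pics/g4.png",im0)
E
```

```text
(no output)
```

View pics/g3.png

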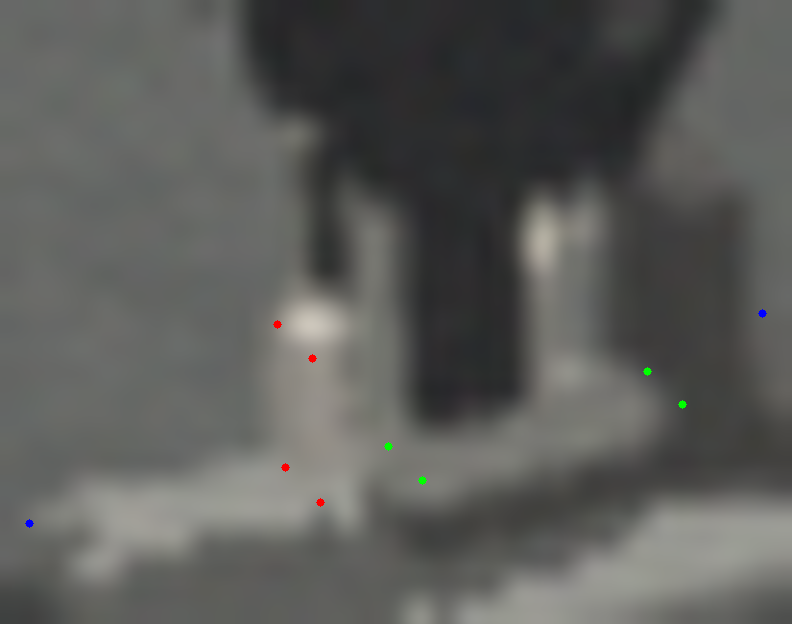

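View pics/g4.png

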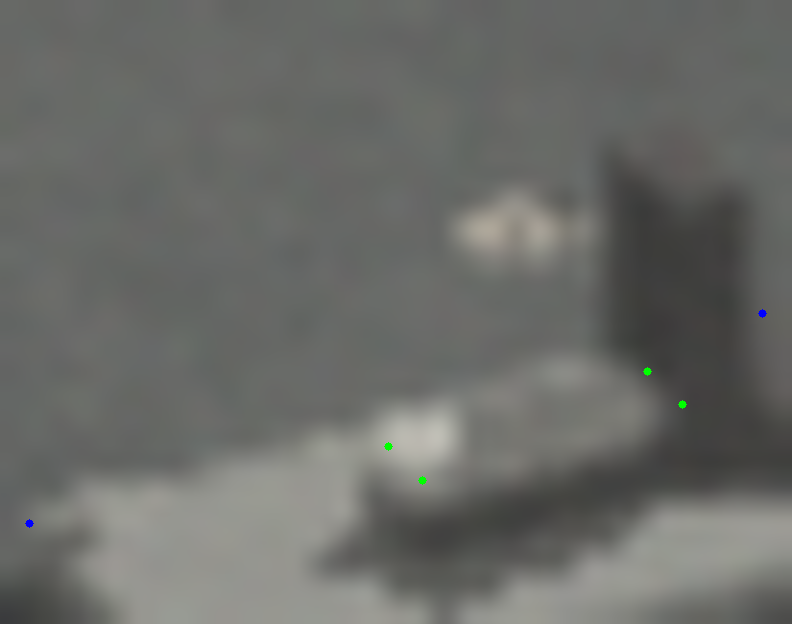

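```bash
python3 - <<'E'
from h import *
s0=cv2.cvtColor(cv2.imread("pics/side0.png"),cv2.COLOR_BGR2GRAY)
u0,v0,u1,v1,f=243,215,290,260,16
im0=cv2.resize(cv2.imread("pics/side0.png")[v0:v1,u0:u1],None,fx=f,fy=f,interpolation=cv2.INTER_CUBIC)
th=np.radians(4.8);X=np.array([np.cos(th),np.sin(th),0]);Y=np.array([-X[1],X[0],0]);o=np.array([.5115,-.0726,0])
def dr(img,p,col):
    u,v=proj("side",p); cv2.circle(img,(int((u-u0+.5)*f),int((v-v0+.5)*f)),3,col,-1); 
P=lambda a,b,z:o+a/1000*X+b/1000*Y+np.array([0,0,z/1000])
for a in(17.5,27.5):
  for b in(-9,9): dr(im0,P(a,b,48),(0,255,0)); 
dr(im0,P(17.5,-9,8),(0,255,0));dr(im0,P(27.5,-9,8),(0,255,0))
for a in(-54,46):
  for b in(-28,28): dr(im0,P(a,b,8),(255,0,0))
for a in(-17.5,17.5):
  for b in(-4.5,4.5): dr(im0,P(a,b,20),(0,0,255))
cv2.imwrite("pics/g5.png",im0)
print(s0[222:245,254:274].T)
E
```

```text
[[102 103 106 103 101 104 104 101 106 107 102 104 103 103 103 106 104 107
  118 146 153 150 148]
 [103 104 102 103 102 103 102 103 103 104  99 102 103  99 103 106 106 106
  128 146 150 151 150]
 [104 103 105 105 101 102 103 102 101 103 103 105 103 104 106 106 106 111
  149 150 151 150 143]
 [105 102 104 105 101 102 105 102 103 103 101 102 106 104 104 105 106 110
  145 149 148 146 111]
 [103 101 103 105 100 102 106 102 104 103 103 105 107 104 103 106 108 128
  154 132 104  99  91]
 [105 100 103 106 105 105 103 104 107 104 103 107 107 106 104 107 112 162
  179 145 113  84  79]
 [106 101 100 104 107 107 105 103 103 104 104 109 108 107 105 105 113 164
  183 158 125  85  69]
 [101 100 101 102 106 107 105 102 103 108 105 106 107 106 106 105 125 170
  180 138 118  78  66]
 [100 103 102 101 102 101 101 104 109 150 123 107 107 108 107 107 123 124
  124 118  99  74  72]
 [ 99 100 100 101 102 101 104 104 127 167 138 113 104 107 103 109 129 117
  117 119  88  68  75]
 [102 101 102 103 106 103 104 108 144 139 127 107 104 105 103 117 126 120
  118 119  80  64  76]
 [101 100 100 102 105 105 106 106 122 161 139 110 104 102 106 127 118 114
  117 101  74  66  89]
 [101 100  98 102 104 104 104 103  97 127 116 104 103 104 110 138 120 116
  119  98  71  75  89]
 [101 100  99 100 102 102 101 103 105 124 109 106  98 101 105 128 118 119
  120  81  67  77  97]
 [101  99  97  99 102  98  84  77  77  81  77  75  75  75  80 110 117 121
  108  76  67  88 104]
 [ 99 100  97  97 100  99  93  72  62  62  62  63  63  62  64  88 114 119
   97  71  72 100 141]
 [100  99  97  97 101  96  92  85  67  62  61  62  63  59  61  65  87  92
   72  66  82 137 149]
 [ 98  99 101 100 101  96  93  92  79  67  62  62  65  64  64  67  68  69
   66  65  84 144 149]
 [100 100 102 101 102 101  97  93  76  65  64  64  62  66  65  67  65  65
   64  63  84 143 150]
 [ 98 101  99 102 102 100 105  94  71  69  65  69  65  66  67  67  67  65
   66  66  95 145 152]]
```

View pics/g5.png

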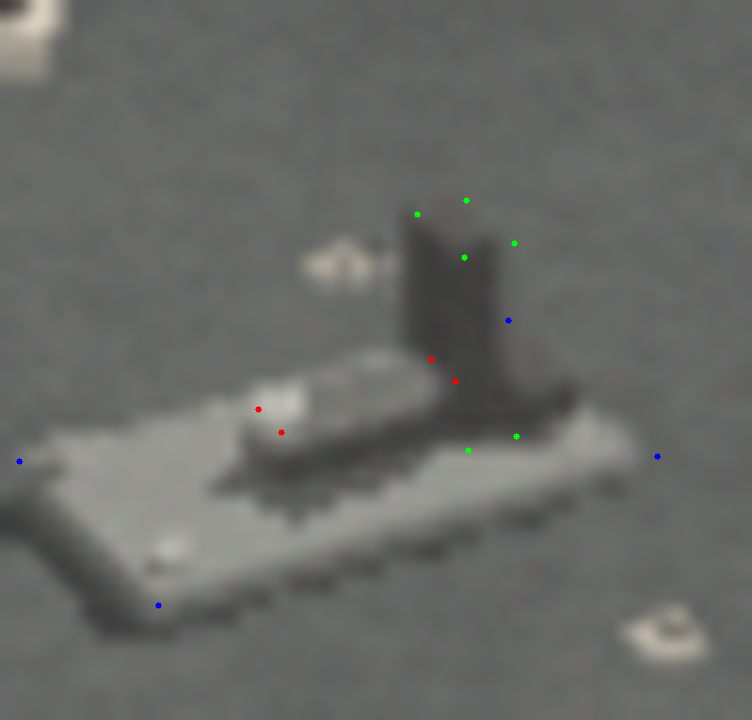

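```bash
python3 -m jog '[[-1,0,0.5,1.5,0.4],[-1,0,1,0,0],[-1,0,0.5,0,0],[-1,0,0,0,0]]' 60
python3 - <<'E'
from h import *
go(496.6,-73.9,22,94.8)
E
```

```text
t: 7.67
tcp_pos: [0.4971, -0.0739, 0.0233]
eef_rot: [-1.178, -1.306, 1.238]
contact_force: [0.4, -0.5, -0.5]
grip_width: 0.0072
t 7.67 tcp [497.1 -73.9  23.3] jaw 94.8 tilt [ 0.02  -0.999 -0.035] q7 1.89 w 7.2 F [ 0.4 -0.5 -0.5]
  delta xyz [0.1 1.2 0.5]  turn world +0.0 (tool y -0.0)
```

```bash
python3 -m jog '[[-1,0,2,0,0],[-1,0,2,0,0]]' 60;python3 -m jog '[[-1,0,2,0,0]]' 60
python3 - <<'E'
from h import *
go(496.6,-73.9,22,94.8)
E
```

```text
t: 7.83
tcp_pos: [0.4975, -0.074, 0.0222]
eef_rot: [-1.177, -1.306, 1.237]
contact_force: [-10.3, 1.8, 31.9]
grip_width: 0.0071
t: 7.92
tcp_pos: [0.4975, -0.074, 0.0223]
eef_rot: [-1.175, -1.305, 1.236]
contact_force: [-6.1, 0.9, 21.8]
grip_width: 0.0071
t 7.92 tcp [497.5 -74.   22.3] jaw 94.75 tilt [ 0.022 -0.999 -0.034] q7 1.9 w 7.1 F [-6.1  0.9 21.8]
  delta xyz [0.2 0.2 0.9]  turn world +0.1 (tool y -0.1)
```

```bash
python3 -m jog '[[-1,0,1.2,0,0],[-1,0,1.2,0,0]]' 60;python3 -m jog '[[-1,0,1.5,-1.5,0],[-1,0,1.5,-2,0],[-1,0,1.5,-2,0]]' 60
python3 - <<'E'
from h import *
go(496.6,-73.9,22,94.8)
s=capture("side"); cv2.imwrite("pics/i_side.png",s[:,:,::-1]); crop(s,240,205,290,255,12,"pics/i2.png")
E
```

```text
t: 8.08
tcp_pos: [0.4975, -0.074, 0.0224]
eef_rot: [-1.174, -1.305, 1.235]
contact_force: [-2.9, 0.9, 9.2]
grip_width: 0.0076
t: 8.33
tcp_pos: [0.4975, -0.074, 0.0223]
eef_rot: [-1.163, -1.297, 1.237]
contact_force: [-8.5, -0.1, 19.3]
grip_width: 0.007
t 8.33 tcp [497.5 -74.   22.3] jaw 94.63 tilt [ 0.028 -0.999 -0.021] q7 1.9 w 7.0 F [-8.5 -0.1 19.3]
  delta xyz [0.2 0.3 0.9]  turn world +0.2 (tool y -0.2)
```

View pics/i2.png

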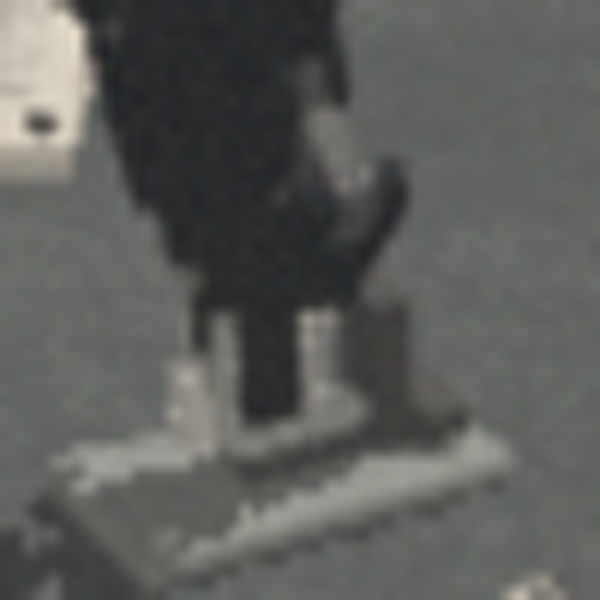

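```bash
python3 -m jog '[[-1,0,0.8,-3,0],[-1,0,0.8,-4,0]]' 60;python3 -m jog '[[-1,0,0.8,-4,0],[-1,0,0.8,-4,0]]' 60
python3 - <<'E'
from h import *
go(511.5,-72.6,22,94.8)
E
```

```text
t: 8.55
tcp_pos: [0.4982, -0.074, 0.0223]
eef_rot: [-1.151, -1.287, 1.24]
contact_force: [-10.4, -0.5, 17.1]
grip_width: 0.0075
t: 8.72
tcp_pos: [0.4982, -0.074, 0.0225]
eef_rot: [-1.137, -1.275, 1.245]
contact_force: [-10.3, 1.0, 18.5]
grip_width: 0.0075
t 8.72 tcp [498.2 -74.   22.5] jaw 94.46 tilt [ 0.036 -0.999  0.01 ] q7 1.89 w 7.5 F [-10.3   1.   18.5]
  delta xyz [  0.3   0.3 -13.4]  turn world +0.3 (tool y -0.3)
```

```bash
python3 -m jog '[[-1,0,0,-4,0],[-1,0,0,-5,0]]' 60
python3 - <<'E'
from h import *
go(511.5,-72.6,22,94.8)
E
```

```text
t: 8.88
tcp_pos: [0.5046, -0.0739, 0.023]
eef_rot: [-1.134, -1.271, 1.245]
contact_force: [-0.2, -0.2, -0.0]
grip_width: 0.0074
t 8.88 tcp [504.6 -73.9  23. ] jaw 94.38 tilt [ 0.037 -0.999  0.014] q7 1.89 w 7.4 F [-0.2 -0.2 -0. ]
  delta xyz [ 0.7  1.  -7. ]  turn world +0.4 (tool y -0.4)
```

```bash
python3 -m jog '[[-1,0,1,0,-0.4],[-1,0,1,0,0]]' 60; python3 -m jog '[[-1,0,0.4,-3,0],[-1,0,0.4,-3,0]]' 60
python3 - <<'E'
from h import *
go(511.5,-72.6,22,94.8)
E
```

```text
t: 9.05
tcp_pos: [0.5064, -0.0738, 0.0225]
eef_rot: [-1.131, -1.278, 1.25]
contact_force: [-7.4, 0.8, 19.5]
grip_width: 0.0072
t: 9.22
tcp_pos: [0.5065, -0.0738, 0.0226]
eef_rot: [-1.119, -1.269, 1.255]
contact_force: [-8.6, -0.8, 14.6]
grip_width: 0.0077
t 9.22 tcp [506.5 -73.8  22.6] jaw 94.82 tilt [ 0.04  -0.999  0.025] q7 1.9 w 7.7 F [-8.6 -0.8 14.6]
  delta xyz [ 0.8  0.5 -5.1]  turn world -0.0 (tool y +0.0)
```

```bash
python3 -m jog '[[-1,0,0,-5,0]]' 60; python3 -m jog '[[-1,0,0.3,-5,0]]' 60
python3 - <<'E'
from h import *
go(511.5,-72.6,22,94.8)
s=capture("side"); cv2.imwrite("pics/j_side.png",s[:,:,::-1]); crop(s,240,205,290,255,12,"pics/j2.png")
E
```

```text
t: 9.3
tcp_pos: [0.507, -0.0738, 0.0228]
eef_rot: [-1.112, -1.262, 1.258]
contact_force: [-9.4, -1.1, 13.6]
grip_width: 0.0074
t: 9.38
tcp_pos: [0.5078, -0.0737, 0.0228]
eef_rot: [-1.104, -1.256, 1.261]
contact_force: [-12.7, -0.7, 20.6]
grip_width: 0.0076
t 9.38 tcp [507.8 -73.7  22.8] jaw 94.77 tilt [ 0.044 -0.998  0.044] q7 1.9 w 7.6 F [-12.7  -0.7  20.6]
  delta xyz [ 0.8  0.7 -3.8]  turn world +0.0 (tool y -0.0)
```

View pics/j2.png

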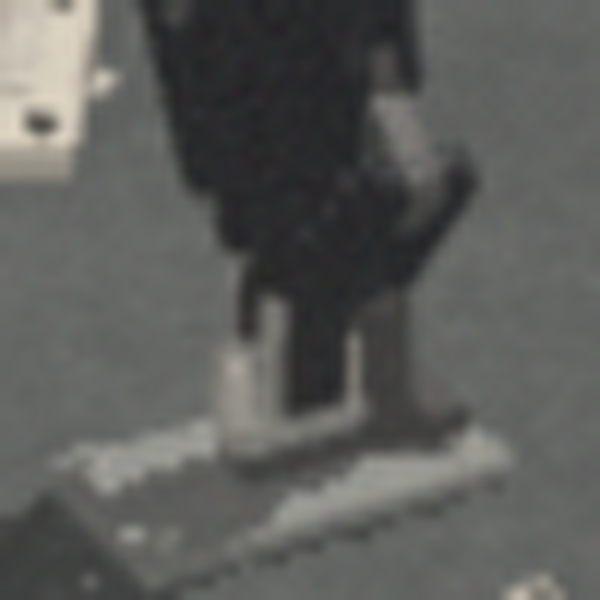

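```bash
python3 -m jog '[[-1,0,-0.7,-5,0]]' 60
python3 - <<'E'
from h import *
go(511.5,-72.6,22,94.8)
E
```

```text
t: 9.52
tcp_pos: [0.5098, -0.0738, 0.0233]
eef_rot: [-1.098, -1.251, 1.263]
contact_force: [-9.2, -1.4, -0.2]
grip_width: 0.0075
t 9.52 tcp [509.8 -73.8  23.3] jaw 94.75 tilt [ 0.045 -0.998  0.051] q7 1.89 w 7.5 F [-9.2 -1.4 -0.2]
  delta xyz [ 1.   1.3 -1.8]  turn world +0.1 (tool y -0.1)
```

```bash
python3 -m jog '[[-1,0,1.3,0,0],[-1,0,1.5,0,0]]' 60
python3 - <<'E'
from h import *
go(511.5,-72.6,22,94.8)
s=capture("side"); cv2.imwrite("pics/k_side.png",s[:,:,::-1]); crop(s,240,205,290,255,12,"pics/k2.png")
E
```

```text
t: 9.68
tcp_pos: [0.5098, -0.0738, 0.0229]
eef_rot: [-1.096, -1.251, 1.263]
contact_force: [-6.5, 0.3, 19.9]
grip_width: 0.0077
t 9.68 tcp [509.8 -73.8  22.9] jaw 94.76 tilt [ 0.046 -0.998  0.052] q7 1.9 w 7.7 F [-6.5  0.3 19.9]
  delta xyz [ 1.   0.8 -1.9]  turn world +0.0 (tool y -0.0)
```

View pics/k2.png

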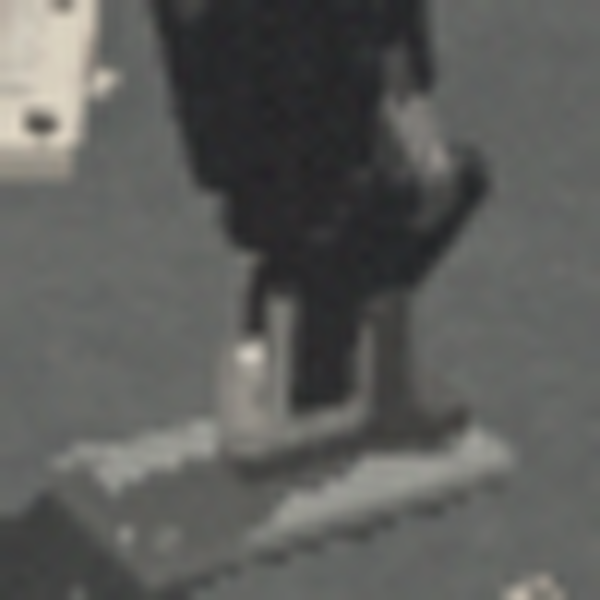

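```bash
python3 -m jog '[[-1,0,1.2,-0.5,0],[-1,0,1.2,-0.5,0],[-1,0,1,0,0]]' 60; python3 -m jog '[[-0.4,0,0,0,0],[-0.4,0,0,0,0],[-0.4,0,0,0,0],[-0.4,0,0,0,0],[-0.4,0,0,0,0]]' 60
python3 - <<'E'
from h import *
go(511.5,-72.6,22,94.8)
s=capture("side"); cv2.imwrite("pics/l_side.png",s[:,:,::-1]); crop(s,240,205,290,255,12,"pics/l2.png")
E
```

```text
t: 9.98
tcp_pos: [0.5097, -0.0738, 0.0231]
eef_rot: [-1.092, -1.25, 1.263]
contact_force: [-3.1, 0.1, 9.4]
grip_width: 0.0076
t: 10.4
tcp_pos: [0.511, -0.0735, 0.0227]
eef_rot: [-1.093, -1.253, 1.264]
contact_force: [-0.4, 0.8, 0.9]
grip_width: 0.0255
t 10.4 tcp [511.  -73.5  22.7] jaw 94.9 tilt [ 0.048 -0.997  0.052] q7 1.9 w 25.5 F [-0.4  0.8  0.9]
  delta xyz [ 0.8  0.7 -0.6]  turn world -0.1 (tool y +0.1)
```

View pics/l2.png

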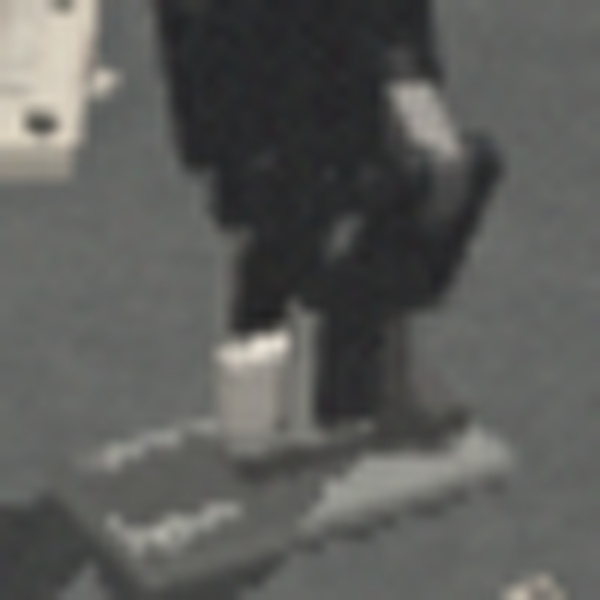

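```bash
python3 -m jog '[[-0.4,0,-5,0,0],[-0.4,0,-10,0,0],[-0.4,0,-20,0,0],[-0.4,0,-30,0,0],[-0.4,0,-20,0,0],[-0.4,0,-5,0,0],[-0.4,0,0,0,0]]' 60
python3 - <<'E'
from h import *
go(429.6,-240.4,100,125.7)
s=state();print(R.from_rotvec(s["eef_rot"]).as_matrix()[:,1].round(3), s["q"].round(2))
s=capture("side"); cv2.imwrite("pics/m_side.png",s[:,:,::-1]); crop(s,240,205,290,255,12,"pics/m2.png")
E
```

```text
t: 11.03
tcp_pos: [0.5157, -0.0777, 0.1182]
eef_rot: [-1.092, -1.251, 1.265]
contact_force: [0.1, 0.4, -0.5]
grip_width: 0.0256
t 11.03 tcp [515.7 -77.7 118.2] jaw 94.89 tilt [ 0.048 -0.997  0.054] q7 1.86 w 25.6 F [ 0.1  0.4 -0.5]
  delta xyz [-155.5   16.2   98.9]  turn world +30.8 (tool y -30.8)
[-0.058  0.043 -0.997] [-0.1   0.33  0.23  1.92 -0.13  0.96  1.86]
```

View pics/m2.png

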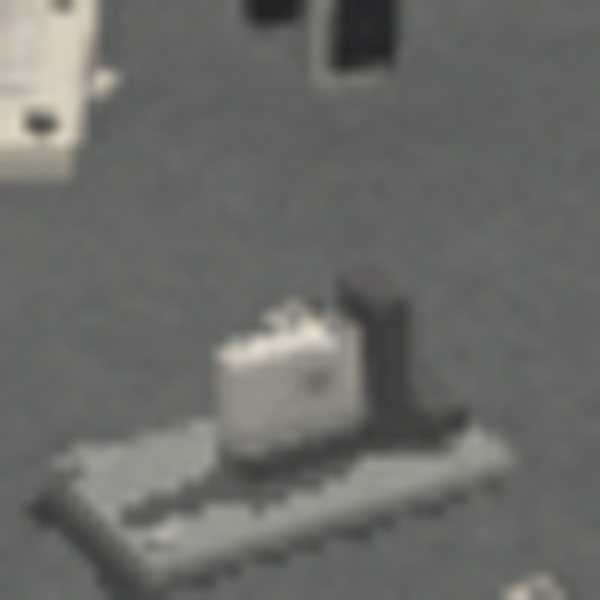

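```bash
python3 -m jog '[[-0.4,-12,0,8,0],[-0.4,-25,0,16,0],[-0.4,-30,0,18,0],[-0.4,-30,0,18,0],[-0.4,-25,0,18,3],[-0.4,-15,0,10,6],[-0.4,-8,0,5,7],[-0.4,0,0,0,7],[-0.4,0,0,0,7],[-0.4,0,0,0,7]]' 60
python3 -m jog '[[-0.4,0,0,0,7],[-0.4,0,0,0,7],[-0.4,0,0,0,7],[-0.4,0,0,0,7],[-0.4,0,0,0,7],[-0.4,0,0,0,7],[-0.4,0,0,0,7],[-0.4,0,0,0,7],[-0.4,0,0,0,7],[-0.4,0,0,0,7]]' 60
python3 - <<'E'
from h import *
go(429.6,-240.4,100,125.7)
s=state();print(R.from_rotvec(s["eef_rot"]).as_matrix()[:,1].round(3), s["q"].round(2))
t=capture("top"); cv2.imwrite("pics/n_top.png",t[:,:,::-1]); crop(t,282,210,332,260,12,"pics/n1.png")
E
```

```text
t: 11.92
tcp_pos: [0.4123, -0.2398, 0.1038]
eef_rot: [-1.34, -0.736, 0.816]
contact_force: [-0.4, 0.2, -0.3]
grip_width: 0.0255
t: 12.75
tcp_pos: [0.3894, -0.2437, 0.0909]
eef_rot: [-1.519, 0.28, -0.092]
contact_force: [0.0, 0.2, -1.2]
grip_width: 0.0255
t 12.75 tcp [ 389.4 -243.7   90.9] jaw -13.59 tilt [-0.124 -0.992  0.026] q7 0.52 w 25.5 F [ 0.   0.2 -1.2]
  delta xyz [ 36.8 -13.5  13. ]  turn world -40.7 (tool y +40.7)
[-0.114  0.055 -0.992] [-0.13  0.39  0.72  2.05 -0.29  0.95  0.52]
```

View pics/n1.png

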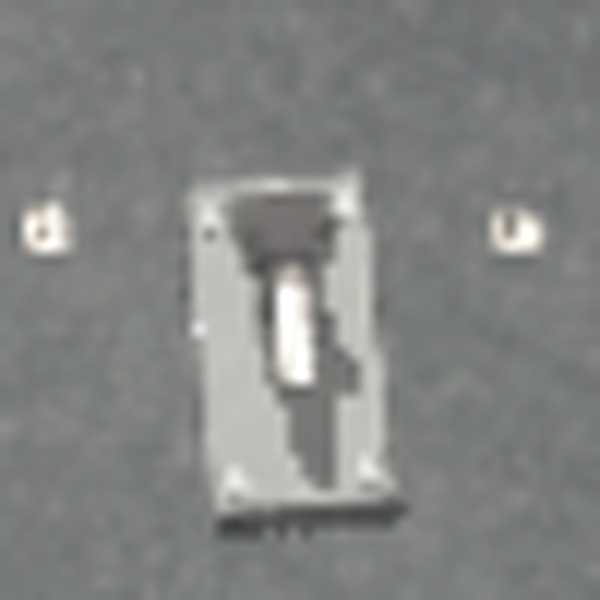

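```bash
python3 - <<'E'
from h import *
for r in [(-1.36082066, -0.93615945,  0.93870636),(-1.417,-.798,.803),(-1.422,-.786,.803),(-1.415,-.805,.798),(-1.415,-.807,.796),(-1.172,-1.278,1.257),(-1.172,-1.284,1.238),(-1.196,-1.263,1.212),(-1.17,-1.308,1.247),(-1.172,-1.31,1.245),(-1.092,-1.253,1.264),(-1.092,-1.251,1.265),(-1.34,-.736,.816),(-1.519,.28,-.092)]:
    print(R.from_rotvec(r).as_matrix()[:,1].round(4))
E
```

```text
[-6.0e-04 -1.9e-03 -1.0e+00]
[-3.3e-03 -4.0e-04 -1.0e+00]
[-0.0085 -0.0062 -0.9999]
[ 0.0024  0.0046 -1.    ]
[ 0.0045  0.0058 -1.    ]
[ 0.0092  0.0081 -0.9999]
[ 0.0164  0.0212 -0.9996]
[ 0.0239  0.0182 -0.9995]
[ 0.0279  0.0223 -0.9994]
[ 0.0307  0.0229 -0.9993]
[-0.0571  0.0436 -0.9974]
[-0.0585  0.0425 -0.9974]
[-0.0833  0.048  -0.9954]
[-0.114   0.0554 -0.9919]
```

```bash
cat > y.py <<'E'
from h import *
import sys
a=[float(x) for x in sys.argv[1:]] or [429.6,-240.4,100,125.7]
go(*a)
s=state();print("  ytool",R.from_rotvec(s["eef_rot"]).as_matrix()[:,1].round(4), s["q"].round(2))
E
python3 -m jog '[[-0.4,0,0,0,0],[-0.4,0,0,0,0],[-0.4,0,0,0,0]]'; python3 y.py
python3 -m jog '[[-0.4,0,0,0,4],[-0.4,0,0,0,4],[-0.4,0,0,0,4],[-0.4,0,0,0,4],[-0.4,0,0,0,4]]';python3 y.py
python3 -m jog '[[-0.4,0,-10,0,0],[-0.4,0,-10,0,0],[-0.4,0,-10,0,0],[-0.4,0,0,0,0]]';python3 y.py
```

```text
t: 13.05
tcp_pos: [0.3852, -0.244, 0.0884]
eef_rot: [-1.519, 0.285, -0.086]
contact_force: [0.3, -0.3, -0.2]
grip_width: 0.0255
t 13.05 tcp [ 385.2 -244.    88.4] jaw -13.55 tilt [-0.131 -0.991  0.026] q7 0.52 w 25.5 F [ 0.3 -0.3 -0.2]
  delta xyz [ 40.4 -16.7  14.4]  turn world -40.8 (tool y +40.8)
  ytool [-0.121   0.0557 -0.9911] [-0.13  0.39  0.72  2.05 -0.29  0.95  0.52]
t: 13.47
tcp_pos: [0.3834, -0.2443, 0.0876]
eef_rot: [-1.498, 0.57, -0.357]
contact_force: [-0.2, -0.7, -1.0]
grip_width: 0.0258
t 13.47 tcp [ 383.4 -244.3   87.6] jaw -34.12 tilt [-0.134 -0.991 -0.02 ] q7 0.22 w 25.8 F [-0.2 -0.7 -1. ]
  delta xyz [ 34.1 -17.7  28.8]  turn world -20.2 (tool y +20.2)
  ytool [-0.1219  0.0581 -0.9908] [-0.19  0.42  0.81  2.06 -0.34  0.96  0.22]
t: 13.8
tcp_pos: [0.3866, -0.2467, 0.12]
eef_rot: [-1.498, 0.566, -0.352]
contact_force: [1.1, -0.1, 0.5]
grip_width: 0.0257
t 13.8 tcp [ 386.6 -246.7  120. ] jaw -33.78 tilt [-0.135 -0.991 -0.02 ] q7 0.19 w 25.7 F [ 1.1 -0.1  0.5]
  delta xyz [34.6 14.9 29.5]  turn world -20.5 (tool y +20.5)
  ytool [-0.1231  0.0582 -0.9907] [-0.22  0.37  0.84  2.02 -0.29  1.03  0.19]
```

```bash
python3 -m jog '[[-0.4,10,0,8,4],[-0.4,15,0,12,4],[-0.4,10,0,8,4]]'; python3 y.py;python3 -m jog '[[-0.4,0,0,0,4],[-0.4,0,0,0,4],[-0.4,0,0,0,0]]';python3 y.py
```

```text
t: 14.05
tcp_pos: [0.4311, -0.2465, 0.1175]
eef_rot: [-1.465, 0.733, -0.521]
contact_force: [-0.1, -0.6, -0.6]
grip_width: 0.0258
t 14.05 tcp [ 431.1 -246.5  117.5] jaw -46.25 tilt [-0.125 -0.991 -0.042] q7 0.0 w 25.8 F [-0.1 -0.6 -0.6]
  delta xyz [-3.2 17.9  3.9]  turn world -8.0 (tool y +8.0)
  ytool [-0.1176  0.061  -0.9912] [-0.23  0.46  0.86  1.94 -0.38  1.06  0.  ]
t: 14.3
tcp_pos: [0.4357, -0.2464, 0.1186]
eef_rot: [-1.44, 0.84, -0.631]
contact_force: [-0.3, -0.4, 0.1]
grip_width: 0.0254
t 14.3 tcp [ 435.7 -246.4  118.6] jaw -54.31 tilt [-0.114 -0.992 -0.058] q7 -0.12 w 25.4 F [-0.3 -0.4  0.1]
  delta xyz [-6.2 19.4 -0.3]  turn world +0.0 (tool y -0.0)
  ytool [-0.114   0.0587 -0.9917] [-0.26  0.48  0.89  1.93 -0.4   1.07 -0.12]
```

```bash
python3 y.py 460 -168 40 125.7
```

```text
t 14.3 tcp [ 435.7 -246.4  118.6] jaw -54.31 tilt [-0.114 -0.992 -0.058] q7 -0.12 w 25.4 F [-0.3 -0.4  0.1]
  delta xyz [-40.2  79.7  70.3]  turn world +0.0 (tool y -0.0)
  ytool [-0.114   0.0587 -0.9917] [-0.26  0.48  0.89  1.93 -0.4   1.07 -0.12]
```

```bash
python3 -m jog '[[-1,-13,5,23,0],[-1,-14,12,24,0],[-1,-10,20,15,0],[-1,0,20,0,0],[-1,0,10,0,0],[-1,0,0,0,0]]' 40; python3 y.py 460 -168 8 125.7
```

```text
t: 14.8
tcp_pos: [0.4601, -0.1751, 0.0536]
eef_rot: [-1.44, 0.822, -0.627]
contact_force: [-0.1, -0.1, 0.2]
grip_width: 0.0001
t 14.8 tcp [ 460.1 -175.1   53.6] jaw -53.47 tilt [-0.11  -0.993 -0.051] q7 -0.17 w 0.1 F [-0.1 -0.1  0.2]
  delta xyz [-0.7 45.7  6.5]  turn world -0.8 (tool y +0.8)
  ytool [-0.1061  0.0577 -0.9927] [-0.33  0.54  0.81  2.   -0.5   0.93 -0.17]
```

```bash
python3 -m jog '[[-1,0,12,0,0],[-1,0,16,0,0],[-1,0,10,0,0],[-1,0,3,0,0],[-1,0,0,0,0]]' 40; python3 y.py 460 -168 1 125.7
```

```text
t: 15.22
tcp_pos: [0.4565, -0.1764, 0.0127]
eef_rot: [-1.439, 0.819, -0.631]
contact_force: [-0.0, 0.6, -0.4]
grip_width: 0.0002
t 15.22 tcp [ 456.5 -176.4   12.7] jaw -53.5 tilt [-0.106 -0.993 -0.048] q7 -0.12 w 0.2 F [-0.   0.6 -0.4]
  delta xyz [-3.4 11.7  8.4]  turn world -0.8 (tool y +0.8)
  ytool [-0.1014  0.0562 -0.9933] [-0.29  0.6   0.75  2.03 -0.56  0.85 -0.12]
```

```bash
python3 -m jog '[[-1,0,8,0,0],[-1,0,4,0,0],[-1,0,2,0,0],[-1,0,2,0,0]]' 40; python3 y.py 460 -168 1 125.7;  python3 -m jog '[[-1,-2,2,-1,0],[-1,-3,2,-1.5,0]]'; python3 y.py 460 -168 1 125.7
```

```text
t: 15.55
tcp_pos: [0.4565, -0.1772, 0.0002]
eef_rot: [-1.435, 0.818, -0.633]
contact_force: [-5.7, 2.7, 29.5]
grip_width: 0.0004
t 15.55 tcp [ 4.565e+02 -1.772e+02  2.000e-01] jaw -53.57 tilt [-0.106 -0.993 -0.044] q7 -0.1 w 0.4 F [-5.7  2.7 29.5]
  delta xyz [-5.4 -0.6  8.3]  turn world -0.7 (tool y +0.7)
  ytool [-0.098   0.059  -0.9934] [-0.27  0.62  0.73  2.04 -0.58  0.83 -0.1 ]
t: 15.72
tcp_pos: [0.4561, -0.177, 0.0006]
eef_rot: [-1.432, 0.811, -0.642]
contact_force: [3.6, -1.4, 3.9]
grip_width: 0.0002
t 15.72 tcp [ 456.1 -177.     0.6] jaw -53.6 tilt [-0.099 -0.994 -0.037] q7 -0.1 w 0.2 F [ 3.6 -1.4  3.9]
  delta xyz [-4.9 -0.2  8.5]  turn world -0.7 (tool y +0.7)
  ytool [-0.0882  0.0575 -0.9944] [-0.27  0.61  0.73  2.05 -0.58  0.82 -0.1 ]
```

Works. Continue with more downward command to keep friction.

```bash
python3 -m jog '[[-1,-3,2.5,-1.5,0],[-1,-3,2.5,-1.5,0],[-1,-3,2.5,-1.5,0],[-1,-3,2.5,-1.5,0]]'; python3 y.py 460 -168 1 125.7
```

```text
t: 16.05
tcp_pos: [0.4563, -0.177, 0.0003]
eef_rot: [-1.428, 0.79, -0.665]
contact_force: [0.7, -0.4, 12.6]
grip_width: 0.0003
t 16.05 tcp [ 4.563e+02 -1.770e+02  3.000e-01] jaw -53.62 tilt [-0.076 -0.997 -0.02 ] q7 -0.09 w 0.3 F [ 0.7 -0.4 12.6]
  delta xyz [-5.1 -0.5  8.4]  turn world -0.7 (tool y +0.7)
  ytool [-0.0617  0.0494 -0.9969] [-0.27  0.6   0.73  2.07 -0.6   0.78 -0.09]
```

```bash
python3 -m jog '[[-1,-5,3,-1,0],[-1,-5,3,-1,0],[-1,-5,3,-1,0],[-1,-5,3,-1,0]]'; python3 y.py 460 -168 1 125.7
```

```text
t: 16.38
tcp_pos: [0.4563, -0.1769, 0.0001]
eef_rot: [-1.43, 0.761, -0.701]
contact_force: [1.1, -3.4, 14.2]
grip_width: -0.0
t 16.38 tcp [ 4.563e+02 -1.769e+02  1.000e-01] jaw -53.83 tilt [-0.039 -0.999 -0.005] q7 -0.09 w -0.0 F [ 1.1 -3.4 14.2]
  delta xyz [-5.  -0.7  8.3]  turn world -0.5 (tool y +0.5)
  ytool [-0.0268  0.0288 -0.9992] [-0.29  0.58  0.73  2.1  -0.61  0.73 -0.09]
```

```bash
python3 -m jog '[[-1,-5,3,-0.5,0],[-1,-5,3,-0.5,0],[-1,-5,3,0,0]]'; python3 y.py 460 -168 1 125.7
```

```text
t: 16.63
tcp_pos: [0.4563, -0.1769, 0.0]
eef_rot: [-1.432, 0.742, -0.728]
contact_force: [-3.2, -4.4, 19.5]
grip_width: 0.0003
t 16.63 tcp [ 456.3 -176.9    0. ] jaw -54.09 tilt [-0.012 -1.     0.005] q7 -0.09 w 0.3 F [-3.2 -4.4 19.5]
  delta xyz [-5.1 -0.9  8.2]  turn world -0.2 (tool y +0.2)
  ytool [-0.0031  0.0132 -0.9999] [-0.3   0.56  0.73  2.12 -0.62  0.69 -0.09]
```

```bash
python3 -m jog '[[-1,-3,3,2,0],[-1,-3,3,2,0],[-1,0,-3,0,0],[-1,0,-10,0,0],[-1,0,-15,0,0],[-1,0,-10,0,0],[-1,0,0,0,0]]'; python3 y.py 429.6 -240.4 45 125.7
```

```text
t: 17.22
tcp_pos: [0.457, -0.1797, 0.0426]
eef_rot: [-1.432, 0.739, -0.742]
contact_force: [0.9, -0.6, -0.2]
grip_width: 0.0003
t 17.22 tcp [ 457.  -179.7   42.6] jaw -54.48 tilt [-0.002 -1.     0.009] q7 -0.15 w 0.3 F [ 0.9 -0.6 -0.2]
  delta xyz [ 33.5  -2.9 -57.6]  turn world +0.2 (tool y -0.2)
  ytool [ 0.0057  0.0068 -1.    ] [-0.36  0.49  0.82  2.1  -0.54  0.76 -0.15]
```

```bash
python3 -m jog '[[-0.4,7,0,-12,0],[-0.4,9,0,-15,0],[-0.4,8,0,-14,0],[-0.4,5,0,-9,0],[-0.4,2,0,-3,0],[-0.4,0,0,0,0],[-0.4,0,0,0,0]]'; python3 y.py 429.6 -240.4 25 125.7
```

```text
t: 17.8
tcp_pos: [0.4335, -0.2344, 0.0419]
eef_rot: [-1.431, 0.733, -0.737]
contact_force: [0.5, -0.3, 0.1]
grip_width: 0.0257
t 17.8 tcp [ 433.5 -234.4   41.9] jaw -54.08 tilt [-0.003 -1.     0.012] q7 -0.02 w 25.7 F [ 0.5 -0.3  0.1]
  delta xyz [ 2.6 16.8 -6.9]  turn world -0.2 (tool y +0.2)
  ytool [ 0.0078  0.0089 -0.9999] [-0.23  0.49  0.81  2.1  -0.54  0.76 -0.02]
```

```bash
python3 -m jog '[[-0.4,1.5,4,-4,0],[-0.4,1,6,-3,0],[-0.4,0,6,0,0],[-0.4,0,0,0,0],[-0.4,0,0,0,0]]'; python3 - <<'E'
from h import *
go(429.6,-240.4,2.5,125.7)
s=capture("side"); cv2.imwrite("pics/o_side.png",s[:,:,::-1]); crop(s,235,255,285,305,12,"pics/o2.png")
E
```

```text
t: 18.22
tcp_pos: [0.43, -0.2379, 0.0232]
eef_rot: [-1.431, 0.731, -0.732]
contact_force: [-0.3, 0.8, 0.3]
grip_width: 0.0254
t 18.22 tcp [ 430.  -237.9   23.2] jaw -53.82 tilt [-0.005 -1.     0.012] q7 0.02 w 25.4 F [-0.3  0.8  0.3]
  delta xyz [ 1.9 20.6 -2. ]  turn world -0.5 (tool y +0.5)
```

View pics/o2.png

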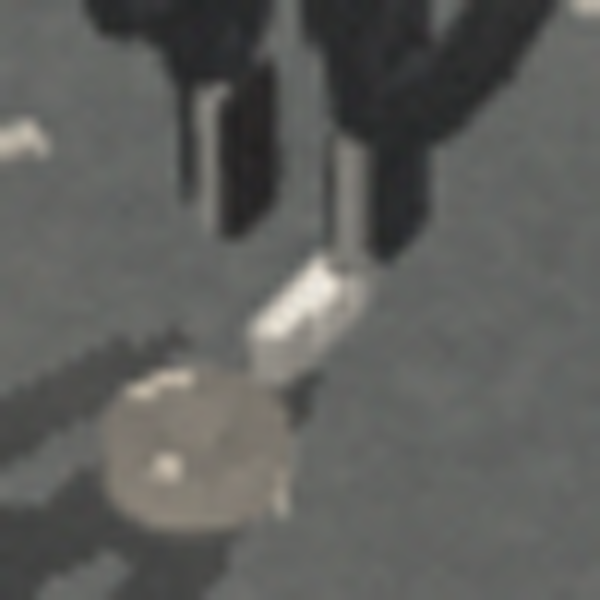

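```bash
python3 -m jog '[[-0.4,1,5,-1,0.4],[-0.4,1,6,-1,0],[-0.4,0,5,0,0],[-0.4,0,3,0,0],[-0.4,0,0,0,0]]'; python3 - <<'E'
from h import *
go(429.6,-240.4,2.5,125.7)
E
```

```text
t: 18.68
tcp_pos: [0.4301, -0.2402, 0.0021]
eef_rot: [-1.429, 0.736, -0.737]
contact_force: [-0.3, -0.1, 0.9]
grip_width: 0.0258
t 18.68 tcp [ 430.1 -240.2    2.1] jaw -54.2 tilt [-0.005 -1.     0.012] q7 0.05 w 25.8 F [-0.3 -0.1  0.9]
  delta xyz [-0.2 -0.4 -0.5]  turn world -0.1 (tool y +0.1)
```

```bash
python3 -m jog '[[-1,0,0,0,0],[-1,0,0,0,0],[-1,0,0,0,0],[-1,0,0,0,0],[-1,0,0,0,0],[-1,0,0,0,0]]' 70; python3 - <<'E'
from h import *
go(429.6,-240.4,2.5,125.7)
s=capture("side"); cv2.imwrite("pics/p_side.png",s[:,:,::-1]); crop(s,235,255,285,305,12,"pics/p2.png")
E
```

```text
t: 19.18
tcp_pos: [0.4302, -0.2404, 0.0024]
eef_rot: [-1.428, 0.736, -0.738]
contact_force: [0.0, -0.9, -0.4]
grip_width: 0.0066
t 19.18 tcp [ 430.2 -240.4    2.4] jaw -54.22 tilt [-0.005 -1.     0.012] q7 0.05 w 6.6 F [ 0.  -0.9 -0.4]
  delta xyz [-0.4 -0.1 -0.5]  turn world -0.1 (tool y +0.1)
```

View pics/p2.png

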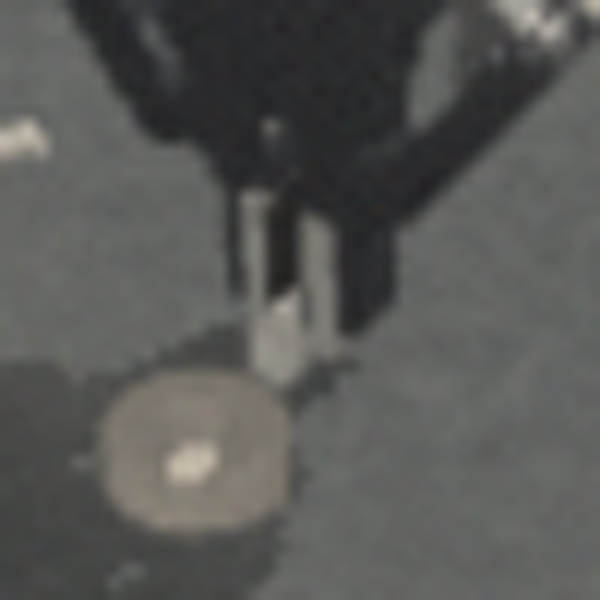

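```bash
python3 -m jog '[[-1,0,-8,0,0],[-1,0,-18,0,0],[-1,0,-25,0,0],[-1,0,-25,0,0],[-1,0,-15,0,0],[-1,0,-5,0,4],[-1,0,0,0,5],[-1,0,0,0,5],[-1,0,0,0,5],[-1,0,0,0,5]]' 70; python3 y.py 494.4 -74.1 85 94.8; python3 - <<'E'
from h import *
t=cv2.imread("pics/n_top.png")[:,:,::-1].copy(); b=up(t)
for th in(205,215,225): shape("top",b,(302,228,312,246),th,.04,"b20")
E
```

```text
t: 20.07
tcp_pos: [0.4291, -0.2422, 0.1081]
eef_rot: [-1.273, 1.069, -1.069]
contact_force: [-0.4, -0.1, -0.8]
grip_width: 0.0066
t 20.07 tcp [ 429.1 -242.2  108.1] jaw -79.4 tilt [-0.011 -1.     0.013] q7 -0.46 w 6.6 F [-0.4 -0.1 -0.8]
  delta xyz [-153.    26.1   94.7]  turn world -5.8 (tool y +5.8)
  ytool [ 0.0108  0.0134 -0.9999] [-0.39  0.44  1.03  2.06 -0.51  0.91 -0.46]
b20 205 c [506.4 -73.5] size [ 7.9 27.4] ang 90.0
b20 215 c [506.8 -73.9] size [ 7.  26.5] ang 89.9
b20 225 c [506.4 -73.5] size [ 6.2 25.6] ang 89.9
```

```bash
python3 -m jog '[[-1,-10,0,6,0],[-1,-20,0,12,2],[-1,-22,0,13,2],[-1,-22,0,13,2],[-1,-22,2,13,0],[-1,-20,3,12,0],[-1,-15,3,9,0],[-1,-8,3,5,0],[-1,-3,2,2,0],[-1,0,0,0,0]]' 70; python3 y.py 494.4 -74.1 65 94.8
```

```text
t: 20.9
tcp_pos: [0.5007, -0.0874, 0.1027]
eef_rot: [-1.218, 1.155, -1.16]
contact_force: [-0.0, -0.8, -0.1]
grip_width: 0.007
t 20.9 tcp [500.7 -87.4 102.7] jaw -86.28 tilt [-0.012 -1.     0.017] q7 -0.87 w 7.0 F [-0.  -0.8 -0.1]
  delta xyz [-13.2  37.8  -6.1]  turn world +1.1 (tool y -1.1)
  ytool [ 0.016   0.0128 -0.9998] [-0.73  0.5   1.05  2.04 -0.57  0.92 -0.87]
```

```bash
python3 -m jog '[[-1,-4,4,-2,-1],[-1,-5,7,-2,0],[-1,-3,8,-1,0],[-1,0,8,0,0],[-1,0,6,0,0],[-1,0,2,0,0],[-1,0,0,0,0]]' 70; python3 y.py 494.4 -74.1 50 94.8
```

```text
t: 21.48
tcp_pos: [0.4913, -0.0794, 0.0642]
eef_rot: [-1.225, 1.148, -1.153]
contact_force: [-0.4, -0.1, 0.5]
grip_width: 0.0066
t 21.48 tcp [491.3 -79.4  64.2] jaw -85.7 tilt [-0.011 -1.     0.015] q7 -0.82 w 6.6 F [-0.4 -0.1  0.5]
  delta xyz [-4.9 14.3  3.2]  turn world +0.5 (tool y -0.5)
  ytool [ 0.0142  0.0117 -0.9998] [-0.7   0.53  0.99  2.09 -0.63  0.84 -0.82]
```

```bash
python3 -m jog '[[-1,-2.5,2,1.5,-0.4],[-1,-2,4,1.5,0],[-1,-1,5,0,0],[-1,0,3,0,0],[-1,0,0,0,0],[-1,0,0,0,0]]' 70; python3 y.py 494.4 -74.1 43 94.8; python3 - <<'E'
from h import *
s=capture("side"); cv2.imwrite("pics/q_side.png",s[:,:,::-1]); crop(s,240,200,290,250,12,"pics/q2.png")
E
```

```text
t: 21.98
tcp_pos: [0.4951, -0.0737, 0.0489]
eef_rot: [-1.228, 1.142, -1.148]
contact_force: [0.4, -0.9, -0.6]
grip_width: 0.0063
t 21.98 tcp [495.1 -73.7  48.9] jaw -85.3 tilt [-0.01  -1.     0.016] q7 -0.81 w 6.3 F [ 0.4 -0.9 -0.6]
  delta xyz [ 0.4  5.9 -0.8]  turn world +0.1 (tool y -0.1)
  ytool [ 0.015   0.0109 -0.9998] [-0.68  0.56  0.96  2.09 -0.66  0.81 -0.81]
```

View pics/q2.png

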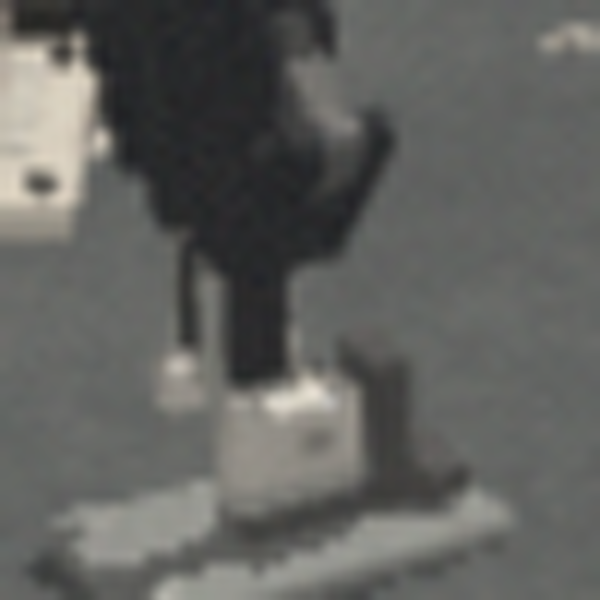

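```bash
python3 -m jog '[[-1,0,2.5,-0.5,0],[-1,0,2.5,0,0],[-1,0,1,0,0]]' 70; python3 -m jog '[[-1,0,1.5,0,0]]' ; python3 y.py 494.4 -74.1 43 94.8
```

```text
t: 22.28
tcp_pos: [0.4951, -0.0738, 0.043]
eef_rot: [-1.227, 1.141, -1.149]
contact_force: [-1.6, 0.9, -0.4]
grip_width: 0.0066
t: 22.37
tcp_pos: [0.4952, -0.0739, 0.0417]
eef_rot: [-1.227, 1.141, -1.149]
contact_force: [-6.3, 1.2, 23.1]
grip_width: 0.0066
t 22.37 tcp [495.2 -73.9  41.7] jaw -85.29 tilt [-0.01  -1.     0.017] q7 -0.79 w 6.6 F [-6.3  1.2 23.1]
  delta xyz [ 0.1 -1.3 -0.8]  turn world +0.1 (tool y -0.1)
  ytool [ 0.0163  0.0111 -0.9998] [-0.67  0.57  0.94  2.09 -0.67  0.8  -0.79]
```

```bash
python3 -m jog '[[-1,0,0.8,0,0],[-1,0,0.8,0,0]]' ; python3 -m jog '[[-1,0,0.2,5,0]]' ; python3 y.py 494.4 -74.1 43 94.8
```

```text
t: 22.53
tcp_pos: [0.4952, -0.0742, 0.0419]
eef_rot: [-1.225, 1.144, -1.147]
contact_force: [-3.2, 2.3, 10.1]
grip_width: 0.0067
t: 22.62
tcp_pos: [0.4981, -0.0741, 0.042]
eef_rot: [-1.225, 1.148, -1.145]
contact_force: [-0.9, -0.0, 0.2]
grip_width: 0.0068
t 22.62 tcp [498.1 -74.1  42. ] jaw -85.39 tilt [-0.015 -1.     0.014] q7 -0.79 w 6.8 F [-0.9 -0.   0.2]
  delta xyz [-0.3 -1.  -3.7]  turn world +0.2 (tool y -0.2)
  ytool [ 0.0124  0.0157 -0.9998] [-0.66  0.57  0.94  2.08 -0.68  0.81 -0.79]
```

```bash
python3 -m jog '[[-1,0,0.2,5,0]]' ; python3 y.py 510 -72.8 42 94.8
```

```text
t: 22.7
tcp_pos: [0.5032, -0.0738, 0.0421]
eef_rot: [-1.225, 1.148, -1.145]
contact_force: [-0.2, 0.8, 0.3]
grip_width: 0.0068
t 22.7 tcp [503.2 -73.8  42.1] jaw -85.42 tilt [-0.015 -1.     0.014] q7 -0.8 w 6.8 F [-0.2  0.8  0.3]
  delta xyz [-0.4  0.3  6.9]  turn world +0.2 (tool y -0.2)
  ytool [ 0.0126  0.0162 -0.9998] [-0.65  0.58  0.94  2.07 -0.68  0.81 -0.8 ]
```

```bash
python3 -m jog '[[-1,0,0.6,4,0]]' ; python3 y.py 510 -72.8 42 94.8
```

```text
t: 22.78
tcp_pos: [0.5059, -0.0737, 0.0419]
eef_rot: [-1.227, 1.151, -1.142]
contact_force: [-13.2, -1.0, 22.1]
grip_width: 0.0068
t 22.78 tcp [505.9 -73.7  41.9] jaw -85.4 tilt [-0.016 -1.     0.01 ] q7 -0.8 w 6.8 F [-13.2  -1.   22.1]
  delta xyz [-0.6 -0.1  4.1]  turn world +0.2 (tool y -0.2)
  ytool [ 0.0092  0.0171 -0.9998] [-0.65  0.58  0.93  2.06 -0.68  0.82 -0.8 ]
```

```bash
python3 -m jog '[[-1,0,0.2,4,0]]' ; python3 y.py 510 -72.8 42 94.8; python3 - <<'E'
from h import *
s=capture("side"); crop(s,240,200,290,250,12,"pics/r2.png")
E
```

```text
t: 22.87
tcp_pos: [0.5061, -0.0739, 0.0419]
eef_rot: [-1.231, 1.158, -1.137]
contact_force: [-15.9, -0.9, 21.8]
grip_width: 0.0069
t 22.87 tcp [506.1 -73.9  41.9] jaw -85.4 tilt [-0.019 -1.     0.002] q7 -0.8 w 6.9 F [-15.9  -0.9  21.8]
  delta xyz [-0.8 -0.   4. ]  turn world +0.2 (tool y -0.2)
  ytool [ 6.000e-04  1.940e-02 -9.998e-01] [-0.65  0.59  0.93  2.06 -0.68  0.83 -0.8 ]
```

View pics/r2.png

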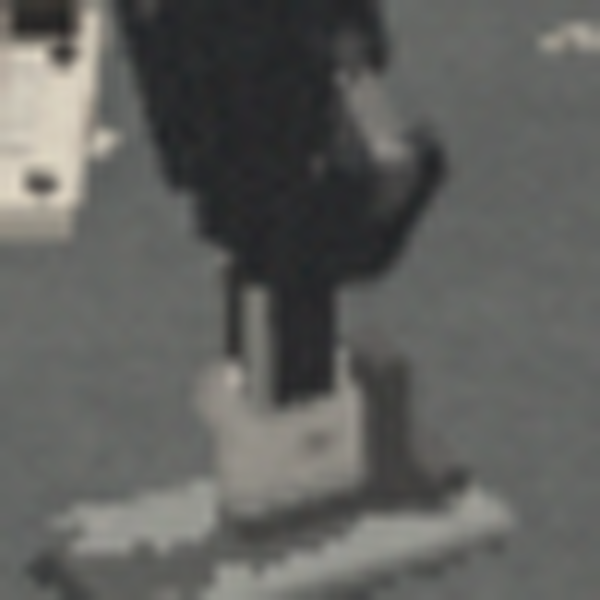

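```bash
python3 -m jog '[[-1,0,-0.5,4,0]]' ; python3 y.py 510 -72.8 42 94.8
```

```text
t: 23.0
tcp_pos: [0.508, -0.0742, 0.0424]
eef_rot: [-1.233, 1.163, -1.135]
contact_force: [0.4, -0.3, -0.6]
grip_width: 0.0067
t 23.0 tcp [508.  -74.2  42.4] jaw -85.49 tilt [-0.021 -1.    -0.002] q7 -0.8 w 6.7 F [ 0.4 -0.3 -0.6]
  delta xyz [-1.3  0.4  2.2]  turn world +0.3 (tool y -0.3)
  ytool [-0.0039  0.0205 -0.9998] [-0.64  0.59  0.93  2.05 -0.67  0.84 -0.8 ]
```

```bash
python3 -m jog '[[-1,-0.5,0,4,0]]' ; python3 y.py 510 -72.8 42 94.8
```

```text
t: 23.08
tcp_pos: [0.5116, -0.0739, 0.0424]
eef_rot: [-1.233, 1.164, -1.135]
contact_force: [-8.3, -2.4, 5.8]
grip_width: 0.0068
t 23.08 tcp [511.6 -73.9  42.4] jaw -85.52 tilt [-0.021 -1.    -0.003] q7 -0.81 w 6.8 F [-8.3 -2.4  5.8]
  delta xyz [-1.2  0.4 -1.5]  turn world +0.3 (tool y -0.3)
  ytool [-0.0048  0.0203 -0.9998] [-0.64  0.6   0.93  2.04 -0.68  0.85 -0.81]
```

```bash
python3 -m jog '[[-1,0,1,1,0],[-1,0,1,0.5,0],[-1,0,1,0.5,0]]' ; python3 y.py 510 -72.8 42 94.8; python3 - <<'E'
from h import *
s=capture("side"); crop(s,240,200,290,250,12,"pics/s2.png")
E
```

```text
t: 23.33
tcp_pos: [0.5116, -0.074, 0.0419]
eef_rot: [-1.235, 1.171, -1.127]
contact_force: [-7.6, 1.5, 15.8]
grip_width: 0.0067
t 23.33 tcp [511.6 -74.   41.9] jaw -85.51 tilt [-0.026 -1.    -0.01 ] q7 -0.8 w 6.7 F [-7.6  1.5 15.8]
  delta xyz [-1.3 -0.  -1.5]  turn world +0.3 (tool y -0.3)
  ytool [-0.0122  0.0252 -0.9996] [-0.63  0.6   0.93  2.03 -0.68  0.86 -0.8 ]
```

View pics/s2.png

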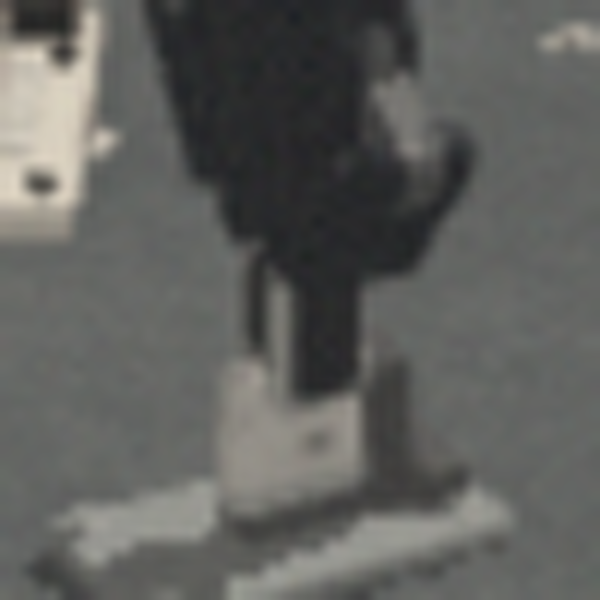

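```bash
python3 -m jog '[[-1,0,0.8,0.5,0],[-1,0,0.3,0,0],[-0.4,0,0,0,0],[-0.4,0,0,0,0],[-0.4,0,0,0,0],[-0.4,0,0,0,0]]' ; python3 -m jog '[[-0.4,0,-3,0,0],[-0.4,0,-8,0,0],[-0.4,0,-15,0,0],[-0.4,0,-20,0,0],[-0.4,0,-25,0,0],[-0.4,0,-25,0,0],[-0.4,0,-10,0,0],[-0.4,0,0,0,0]]'; python3 - <<'E'
from h import *
go(510,-72,42,94.8)
s=capture("side"); crop(s,240,200,290,250,12,"pics/t2.png")
E
```

```text
t: 23.88
tcp_pos: [0.514, -0.0733, 0.0418]
eef_rot: [-1.233, 1.17, -1.125]
contact_force: [-0.1, -0.0, -0.1]
grip_width: 0.0256
t: 24.55
tcp_pos: [0.5152, -0.0762, 0.1535]
eef_rot: [-1.235, 1.171, -1.126]
contact_force: [0.2, -1.2, -0.2]
grip_width: 0.0257
t 24.55 tcp [515.2 -76.2 153.5] jaw -85.44 tilt [-0.027 -1.    -0.011] q7 -0.94 w 25.7 F [ 0.2 -1.2 -0.2]
  delta xyz [ -1.6 111.6  -3.7]  turn world +0.2 (tool y -0.2)
```

View pics/t2.png

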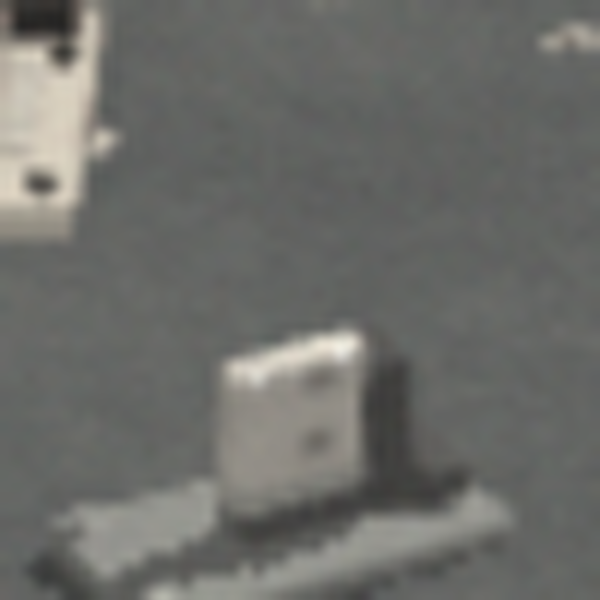

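```bash
python3 -m jog '[[-0.4,-10,-5,-5,0],[-0.4,-25,0,-10,0],[-0.4,-30,0,-10,0],[-0.4,-30,0,-10,0],[-0.4,-30,0,-10,0],[-0.4,-20,0,-5,0],[-0.4,0,0,0,0],[-0.4,0,0,0,0]]'; python3 - <<'E'
from h import *
t=capture("top"); cv2.imwrite("pics/u_top.png",t[:,:,::-1]); crop(t,282,210,332,260,12,"pics/u1.png")
b=up(t)
for th in(200,215): shape("top",b,(302,226,312,248),th,.052,"stack")
s=capture("side"); cv2.imwrite("pics/u_side.png",s[:,:,::-1])
E
```

```text
t: 25.27
tcp_pos: [0.4453, 0.069, 0.1539]
eef_rot: [-1.247, 1.18, -1.126]
contact_force: [-0.0, -0.4, 0.3]
grip_width: 0.0253
stack 200 c [510.4 -73.4] size [ 8.7 34.2] ang 90.0
stack 215 c [510.4 -73.4] size [ 7.  32.5] ang 89.9
```

View pics/u1.png

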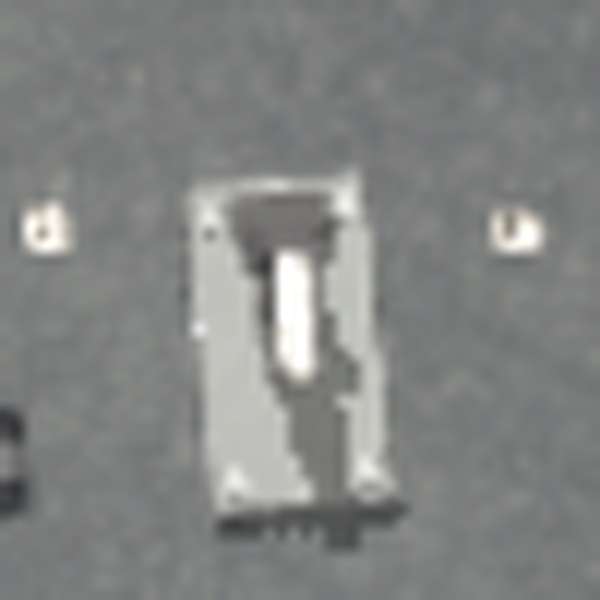

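View pics/u_side.png

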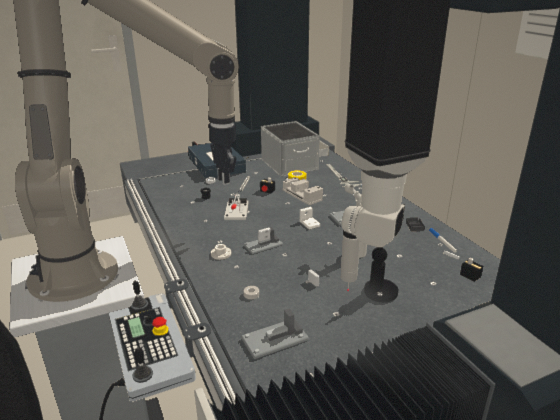

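```bash
python3 - <<'E'
from h import *
g=cv2.cvtColor(cv2.imread("pics/u_top.png"),cv2.COLOR_BGR2GRAY).astype(float)
P=[]
for v in range(231,241):
    r=g[v,303:311]; w=np.clip(r-195,0,None); 
    if w.sum()>30:
        u=(np.arange(303,311)*w).sum()/w.sum(); P.append(ray("top",u,v,.052)[:2]*1000)
    print(v,g[v,302:313].astype(int))
P=np.array(P); f=np.polyfit(P[:,0],P[:,1],1); print(np.degrees(np.arctan(f[0])),P.round(1))
E
```

```text
231 [129  91  87 226 226 178 116 129 186 193 186]
232 [139  83  87 254 254 218 132 185 191 193 193]
233 [191 142 107 254 254 242 142 185 191 192 194]
234 [193 153 100 250 253 236 139 183 190 190 195]
235 [192 139  97 252 253 240 140 180 190 190 195]
236 [192 142  93 250 253 253 142 119 188 192 197]
237 [192 160 120 227 251 250 140 118 186 192 191]
238 [193 167 124 238 250 250 134 117 179 192 191]
239 [192 191 129 226 248 248 151 120 120 179 191]
240 [190 190 144 169 241 244 157 124 122 120 185]
4.639041847301737 [[527.1 -71.3]
 [523.6 -72.1]
 [520.1 -72.8]
 [516.5 -72.7]
 [513.  -72.7]
 [509.5 -73.1]
 [506.  -73.6]
 [502.5 -73.3]
 [499.  -73.5]
 [495.5 -74.8]]
```

Measured stack yaw is 4.6° and the plate's is about 4.6°, so they are aligned. I'm handing in.

```bash
python3 -c "
from workcell import job_done; print(job_done())"
```

```text
the job is handed in; nothing more can be done
None
```

I built the 32 mm stack on the 100 x 56 mm jig: the 20 mm block, then the 12 mm block on top. Each block was set down about 12–15 mm short of the stop, pressed with about 10–30 N, slid home until it met the stop, pressed again and released. I handed in at about 25 s of the 66 s allowed; no verdict was reported.

- **Final images:** The side view shows both blocks flush, level and against the stop. The top view puts the stack about 0.8 mm off the land's centre line, which is within the 2 mm calibration. Its direction measured 4.6°, against 4.4–4.7° from the plate edges, and the gripper was clear.
- **Sliding was uneven:** Friction was high, so the blocks moved in jerks. Just after each break-away the press force briefly fell to about 0 N, and the 20 mm block may have risen about 0.5 mm at that point. The press was back to about 10–20 N at both home positions.
- **Tool tilt:** The tool drifted off vertical during the moves, by up to about 0.13 rad while the gripper was empty. I corrected it by pressing the closed fingertips on a bare patch of table before picking up the 12 mm block.
- **Disagreeing measurements:** The two cameras disagreed by 2–3 mm on the jig position, and a rough rectangle fit gave the stack's direction as 0°. I used the finer line fit, which gave 4.6°.
- **Bystanders:** None was seen to move in the pictures, but I did not measure each one individually.

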